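# Wind the parcel press down with its loose crank

## Task

The re-taped parcel in the press has to set under pressure: fit the loose crank fully home on the press's square shaft end, without forcing it, and wind it clockwise (seen from above) by its revolving grip. Wind the plate down until you feel it meet the parcel, then give about half a turn more to load the springs, without crushing the parcel. Let go and leave the crank on the shaft, and do not disturb the other things on the worktop.

Things in the scene. Friction and masses are not known exactly. Their poses are not given: they have to be found in the camera images.
- crank: Loose bare steel crank, 0.35 kg, lying flat, grip up, beside the press. Hub: square block 38x38 mm, 32 mm high, with a 20 mm square hole through it; grip it from above across y. Arm: flat bar 22 mm wide, 10 mm thick, level with the hub's underside. Origin: centre of the hole at the hub's underside; x along the arm to the grip, z up; hub and hole sides are parallel to x and y.
- crank_grip_mid (a point): Middle of the crank's black upright grip, a smooth round handle 25 mm thick that spins freely on its pin, 60 mm from the hub's axis; it reaches from 11.5 to 55.5 mm over the hub's underside (this point: 34 mm). Axes as the crank's.
- press: Fixed grey screw press: bed 250x200 mm, two steel columns 164 mm apart across y, beam 50x212 mm on top, whose upper face is 195 mm high. Origin: under the middle of the bed, z up. From the beam a steel plate 150x124 mm hangs on two springs, 13 to 28 mm above the parcel at the start (not measured). The screw keeps its height as it turns.
- shaft_seat (a point): On the screw's upright axis, top of the round collar (40 mm across) where the hub comes to rest, 207 mm above the worktop. The shaft end stands up from here: 18 mm square, 22 mm high, its last 5 mm tapering to 13 mm. Axes are the fixed press's, not the square's: the square may stand at any angle, so the hub may rest on the taper until it is turned into line and drops.
- bed_board: Plywood board 236x124x10 mm fixed on the bed under the parcel; origin at the centre of its underside. Screw: clockwise seen from above lowers the plate 14 mm a turn; it turns stiffly (0.6 N m, about 10 N at the grip) and does not run back. Once the plate bears on the parcel the springs add about 0.5 N m a turn (8 N a turn at the grip).
- parcel: Film-wrapped teal parcel 250x109x49 mm, 0.82 kg, lying on the bed board under the plate; origin at the centre of its underside, y along its length. It need not be touched.
- stapler: Black stapler 34x146x47 mm, lying on the other side of the press from the crank. Leave it alone.
- weight_big: Brass check weight 30 mm across, 40 mm high, behind the press. Leave it alone.
- weight_mid: Brass check weight 24 mm across, 32 mm high, behind the press. Leave it alone.
- weight_small: Brass check weight 19 mm across, 26 mm high, behind the press. Leave it alone.
- stamp: Rubber stamp 30x52x78 mm, behind the press. Leave it alone.
- tape_roll: Grey roll of adhesive tape 103 mm across, 48 mm high, at the left. Leave it alone.
Not all that is in view belongs to the job. What is meant by the crank is not purple, and is the larger of those in its own colour.

How it is judged:
On the way, in this order (a step that is already met when the one before it is completed fails the run):
1. the crank's hub sits fully home on the square shaft end while the plate is still clear of the parcel (distance between crank and shaft_seat below 0.0045 m and contact force between parcel and bed_board below 20 N), for 0.2 s.
2. the plate bears on the parcel (more than 30 N with its own weight), wound by the crank on its shaft (distance between crank and shaft_seat below 0.006 m and contact force between parcel and bed_board above 30 N), for 0.1 s.
At the end, for the whole second after the job is handed in: The parcel is pressed on the bed board with 80 to 250 N, the crank is at rest fully home on the shaft (within 5 mm of its seat, tilted less than 0.15 rad) (contact force between parcel and bed_board between 80 and 250 N and distance between crank and shaft_seat below 0.005 m and angle between crank's own z axis and vertical below 0.15 rad and linear speed of crank below 0.02 m/s); the robot touches nothing.
It fails at once if the crank is rammed or wrenched with more than 90 N against the shaft end while it is not yet over the square (more than 10 mm above its seat) (contact force between crank and press above 90 N and z of crank in the frame of shaft_seat above 0.01 m).
It fails at once if the parcel is crushed: pressed on the bed board with more than 320 N (contact force between parcel and bed_board above 320 N).
It fails at once if the stapler, a check weight, the stamp or the tape roll is shifted by more than 20 mm (distance of any of stapler, weight_big, weight_mid, weight_small, stamp, tape_roll from where it was at the start of the episode above 0.02 m).
It also fails if it takes over 72 s, if anything falls off the work surface, if the arm or the gripper's body presses on something with over 40 N, if the wrist force passes 120 N, or if a joint passes its speed limit or range.

## Robot

A 7-joint arm with a two-finger parallel gripper is mounted at the origin on a cart in front of the work surface, level with it; the furniture and walls round the work are solid. World frame = base frame: x ahead of the robot, y to its left, z up, the work surface at z = 0. Lengths are in m, angles in rad, forces in N, time in s.
With the tool pointing down it reaches from about 0.35 to 0.9 m from the base axis. Payload 8.1 kg.
Tool frame: the origin (TCP) lies midway between the tips of the shut fingers; the grasp point (between the pads) lies 19 mm behind it (bot.grip_point_offset is the distance from the TCP to the grasp point, in m); z points along the fingers, y is the direction in which the jaws open and shut (so a half turn about z gives the same grasp; the last joint's range is limited). The gripper opens to 92 mm and grips with 3 to 60 N. Pads are 19 mm wide; open, the fingers measure 130 mm over their backs; the gripper's body (75 mm by 190 mm) begins 47 mm behind the grasp point.
Start: joints at [-1.253, 0.434, 0.025, 1.573, -0.012, 1.134, -0.075], TCP at [0.255, 0.57, 0.227] pointing down, gripper open.
Joint ranges: [-2.62, 2.62], [-0.44, 2.09], [-1.27, 1.32], [0.08, 2.57], [-1.32, 4.46], [0.12, 2], [-2.74, 2.74]. Speed limits (rad/s): [2.22, 2.22, 3.01, 3.01, 3.14, 3.14, 3.14].

## Interface

Orientations are given as [roll, pitch, yaw] about the fixed x, y, z axes, in that order (R = Rz(yaw) Ry(pitch) Rx(roll)).
In Python, from station import bot, viewer, sign_off, spot_in, regions_of gives the robot as it stands.
- The arm moves only by the tool step_arm, never from a script. Its argument "moves" is a list of rows, each a list of 4 numbers: the shift along the tool's x, y, z in cm, then the turn about the tool's z in degrees. A call has 1 to 5 rows; each row is the pose to reach, as a shift and turn from the pose commanded when the call began, along the tool's axes at that moment; what a row does not reach only later rows make up. A row lasts 1/8 s, in which the tool goes at most 62.5 mm and 10.7 degrees, less where a joint would pass 70% of its speed; a pose out of reach is approached as far as the arm can. A call with a gripper value outside its range is refused whole. "jaw" is the finger opening in cm, from 0 to 9.18, set as the call begins (left out, the last holds). The fingers move at their own pace and stop on an object; "force" is the grip in N (left out, the last holds). Time passes only in rows, so rows that repeat a pose let the fingers close. It gives the time, the measured TCP pose, the force and the opening at its end, in the units of the state.
- bot.sense(): the state, without advancing time (a new reading comes with each control period).
- viewer.read_camera(name): name is "scene" or "top"; returns the picture (384x512x3 uint8, red, green, blue); there is no depth.
- viewer.calibration(name): a dict with "K" (3x3 intrinsics, pixels), "rvec" (rotation vector, rad) and "tvec" (3), from world to camera coordinates, as OpenCV has them. Camera axes: x right, y down, z forward; pixel columns grow to the right and rows downward; lengths in m; the calibration is good to about 2 mm. A picture is of the moment at which its call begins. calibration takes no time and is no camera call.
- sign_off(): hands the job in, once; it reports no verdict.
Trained networks look in the newest picture that a camera, given by its name, has taken for a name from the list of things; names that differ only in an ending like _2 or _b are one class to them, and where a whole thing is asked for, a point or a joint stands for the part that bears it (a point fixed in the world has none). Each returns a list of dicts, best first, with "p" (0 to 1); they miss things now and then, are a little off and sometimes report something else, mostly with a low value. They report only what shows in the picture. A call takes as long as a camera call. They do not tell look-alikes from the thing itself.
- spot_in(name, camera): "at" ([row, column] in pixels, amid what is visible of it).
- regions_of(name, camera): "region" (384x512 bool, what is visible of it) and "at" ([row, column] in pixels, amid what is visible of it).
The state is a dict: "time_s": time; "qpos": joint angles; "joint_velocities": joint speeds; "tau": joint torques, N m; "position": TCP position; "orientation": TCP orientation; "contact_force": force on the tool from outside, world axes, zero at the start; "wrist_torque": the same for the moment, N m; "finger_gap": finger opening in m.
Only numpy, scipy, OpenCV 4.12 (cv2) and the standard library are available. Lean on these libraries where they do the work, as an engineer would, in place of code of your own. Each camera call takes 0.05 s, during which the arm holds its last target.

## Working session

There is one attempt and no reset: what is moved stays moved. The work goes in short steps, Python scripts to look and compute and a tool call to move; the robot and the scene stay as the last step left them, time stands still between calls to the robot, and variables do not carry over. Pictures are saved under pics/ and viewed, and the job is handed in when it is done.

Besides the shell and the picture viewer there is one more tool, called as name([rows], argument=value, ...), one row to a line, values as JSON. step_arm: Moves the arm, as the interface text tells. Its arguments: {"type":"object","properties":{"moves":{"type":"array"},"jaw":{"type":"number"},"force":{"type":"number"}},"required":["moves"]}

```bash
ls; mkdir -p pics; cat > h.py <<'E'
import numpy as np, cv2
from station import bot, viewer, sign_off, spot_in, regions_of
def cam(n):
    c=viewer.calibration(n); K=np.array(c["K"],float); R=cv2.Rodrigues(np.array(c["rvec"],float))[0]; t=np.array(c["tvec"],float).reshape(3); return K,R,t
def pix2z(n,rc,z):
    K,R,t=cam(n); d=R.T@np.linalg.inv(K)@np.array([rc[1],rc[0],1.]); C=-R.T@t
    return C+d*(z-C[2])/d[2]
def proj(n,p):
    K,R,t=cam(n); q=K@(R@np.array(p,float)+t); return q[1]/q[2],q[0]/q[2]
def save(n,name,crop=None,s=1):
    im=viewer.read_camera(n)
    a=im
    if crop: a=im[crop[0]:crop[1],crop[2]:crop[3]]
    a=cv2.resize(a,None,fx=s,fy=s,interpolation=cv2.INTER_CUBIC)
    cv2.imwrite('pics/'+name,a[:,:,::-1]); return im
E
python3 - <<'E'
from h import *
save('scene','s0.png',s=1.5);save('top','t0.png',s=1.5)
for n in('top','scene'):
    K,R,t=cam(n);print(n,K.round(1).tolist(),(-R.T@t).round(3),R[2].round(2))
    for x in spot_in('crank',n):print(x, pix2z(n,x['at'],0.01).round(3))
s=bot.sense();print({k:np.round(v,3) for k,v in s.items()})
E
```

```text
pics
top [[403.8, 0.0, 250.1], [0.0, 403.8, 192.0], [0.0, 0.0, 1.0]] [0.374 0.097 1.421] [ 0.17 -0.01 -0.99]
{'at': [246.1, 145.1], 'p': 0.82} [0.434 0.445 0.01 ]
{'at': [241.4, 178.9], 'p': 0.7} [0.448 0.329 0.01 ]
{'at': [224.1, 200.3], 'p': 0.69} [0.507 0.255 0.01 ]
scene [[397.9, 0.0, 251.6], [0.0, 397.9, 193.8], [0.0, 0.0, 1.0]] [ 0.125 -0.791  0.889] [ 0.4   0.69 -0.6 ]
{'at': [199.4, 172.4], 'p': 0.65} [0.453 0.336 0.01 ]
{'at': [203.8, 194.8], 'p': 0.64} [0.511 0.269 0.01 ]
{'at': [182.9, 157.2], 'p': 0.51} [0.442 0.464 0.01 ]
{'time_s': np.float64(0.2), 'qpos': array([-1.253,  0.435,  0.025,  1.574, -0.012,  1.134, -0.075]), 'joint_velocities': array([-0.001, -0.002,  0.001, -0.004,  0.   , -0.001,  0.002]), 'tau': array([ 2.0000e-03, -6.6762e+01,  9.8500e-01, -3.1441e+01, -6.1000e-02,
        4.0000e-02,  0.0000e+00]), 'position': array([0.255, 0.57 , 0.226]), 'orientation': array([-3.141,  0.   ,  2.721]), 'contact_force': array([0.373, 0.46 , 0.12 ]), 'wrist_torque': array([ 0.021, -0.075,  0.016]), 'finger_gap': np.float64(0.092)}
```

View pics/s0.png

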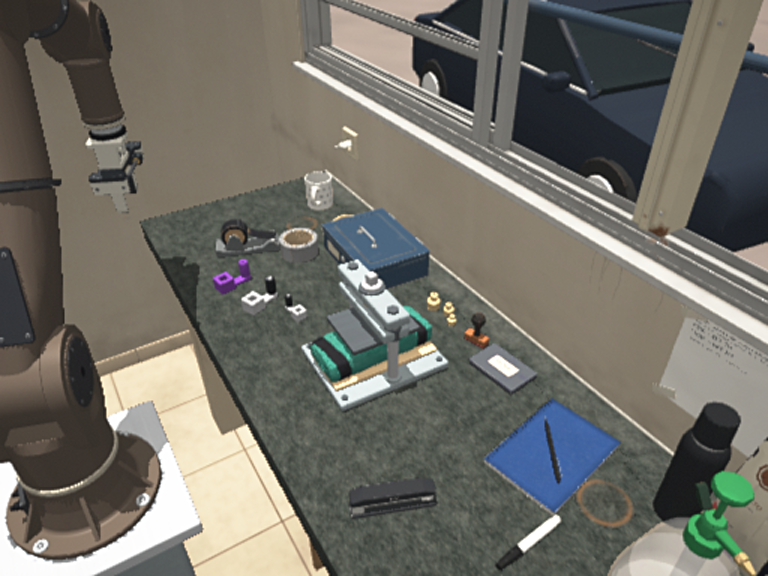

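View pics/t0.png

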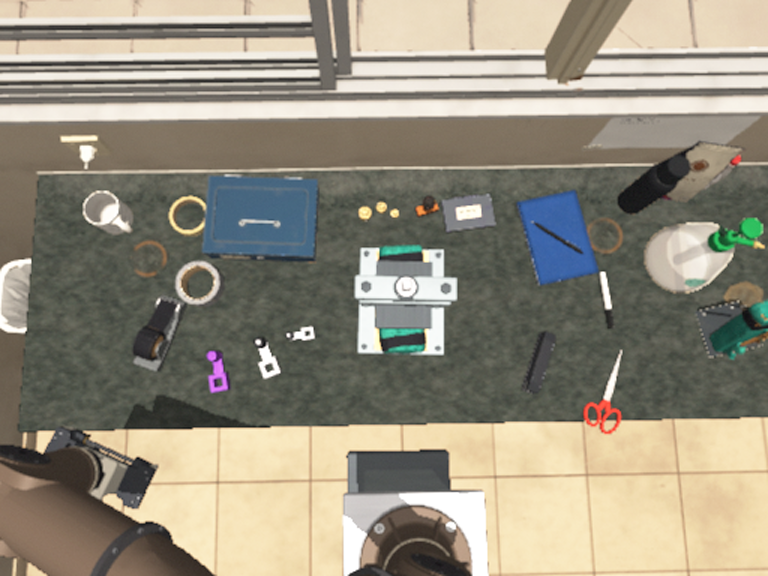

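```bash
python3 - <<'E'
import cv2,numpy as np
a=cv2.imread('pics/t0.png');a=a[300:420,180:330];a=cv2.resize(a,None,fx=5,fy=5,interpolation=cv2.INTER_CUBIC);cv2.imwrite('pics/c0.png',a)
E
```

```text
(no output)
```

View pics/c0.png

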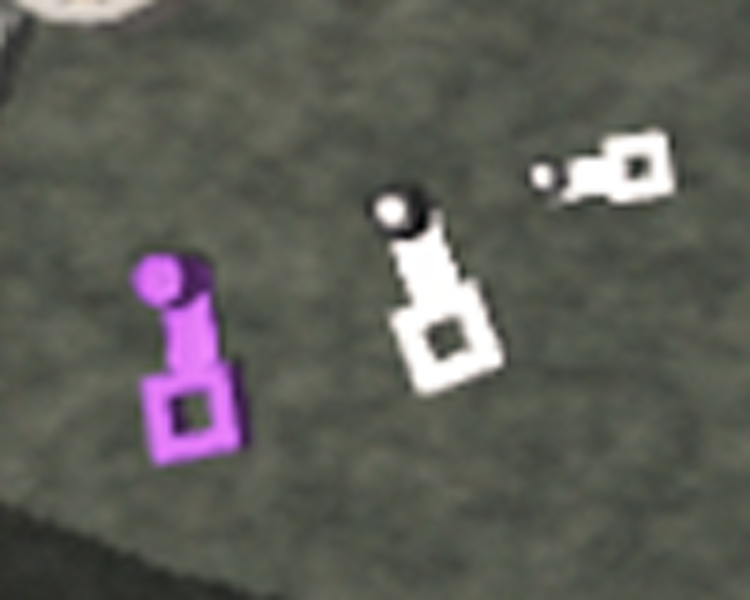

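Candidates (top picture pixel, row/col): purple crank (246,145), larger steel crank (~228,177) and small steel crank (223,204). The crop shows the middle one as the larger bare-steel one, so that is my choice. Next I'll measure its pose and the shaft square.

```bash
cat > fit.py <<'E'
from h import *
from scipy.optimize import minimize
def box(x0,x1,y0,y1,z0,z1): return np.array([[x,y,z] for x in(x0,x1) for y in(y0,y1) for z in(z0,z1)])
a=np.linspace(0,2*np.pi,24,endpoint=False)
parts=[box(-.019,.019,-.019,.019,0,.032),box(0,.06,-.011,.011,0,.010)]
cyl=np.array([[.06+.0125*np.cos(t),.0125*np.sin(t),z] for t in a for z in(.0115,.0555)])
S=8
def render(n,p,plist,roi):
    x,y,yaw,z=p; c,s=np.cos(yaw),np.sin(yaw); M=np.array([[c,-s,0],[s,c,0],[0,0,1]])
    K,R,t=cam(n); m=np.zeros(((roi[1]-roi[0])*S,(roi[3]-roi[2])*S),np.uint8)
    for q in plist:
        w=q@M.T+[x,y,z]; u=(R@w.T).T+t; u=(K@u.T).T; u=u[:,:2]/u[:,2:]
        u=(u+0.5-[roi[2],roi[0]])*S
        cv2.fillConvexPoly(m,cv2.convexHull(np.round(u).astype(np.int32)),255)
    return cv2.resize(m,(roi[3]-roi[2],roi[1]-roi[0]),interpolation=cv2.INTER_AREA)/255.
def fit(ims,p0,rois,z,z_free=False,plist=None):
    plist=plist or parts
    def cost(p):
        e=0
        for n in ims:
            r=rois[n]; g=ims[n][r[0]:r[1],r[2]:r[3]].min(axis=2).astype(float)
            g=np.clip((g-90)/110,0,1)
            e+=((render(n,(p[0],p[1],p[2],z),plist,r)-g)**2).sum()
        return e
    best=None
    for d in(-.15,0,.15):
        q=minimize(cost,np.array(p0)+[0,0,d],method='Nelder-Mead',options=dict(initial_simplex=np.array(p0)+[0,0,d]+np.array([[0,0,0],[.006,0,0],[0,.006,0],[0,0,.12]]),xatol=1e-4,fatol=1e-3))
        if best is None or q.fun<best.fun:best=q
    return best
E
python3 - <<'E'
from fit import *
top=cv2.imread('pics/t0.png')
T=viewer.read_camera('top');Sc=viewer.read_camera('scene');np.savez('im0.npz',T=T,S=Sc)
# approx
hub=pix2z('top',((300+338/5)/1.5,(180+447/5)/1.5),.032);gr=pix2z('top',((300+210/5)/1.5,(180+390/5)/1.5),.0555)
print(hub,gr); yaw=np.arctan2(*(gr-hub)[[1,0]]);print(yaw)
def roi(n):
    r,c=proj(n,[hub[0],hub[1],0.02]); r2,c2=proj(n,[gr[0],gr[1],0.03]); r=(r+r2)/2;c=(c+c2)/2
    return [int(r-20),int(r+20),int(c-20),int(c+20)]
for ns in(('top',),('scene',),('top','scene')):
    f=fit({n:{'top':T,'scene':Sc}[n] for n in ns},[hub[0],hub[1],yaw],{n:roi(n) for n in ns},0.)
    print(ns,f.x.round(4),f.fun)
# crops shaft
a=cv2.resize(T[165:220,225:320],None,fx=8,fy=8,interpolation=cv2.INTER_CUBIC);cv2.imwrite('pics/sh_t.png',a[:,:,::-1])
r=Sc[165:225,210:290];cv2.imwrite('pics/sh_s.png',cv2.resize(r,None,fx=8,fy=8,interpolation=cv2.INTER_CUBIC)[:,:,::-1])
E
```

```text
[0.43476829 0.32241743 0.032     ] [0.49137877 0.34482271 0.0555    ]
0.37686292908339614
('top',) [0.4365 0.3266 0.3269] 52.97875658122591
('scene',) [0.4348 0.3284 0.3625] 82.88807518405191
('top', 'scene') [0.436  0.3267 0.3283] 138.43308810025385
```

View pics/sh_t.png

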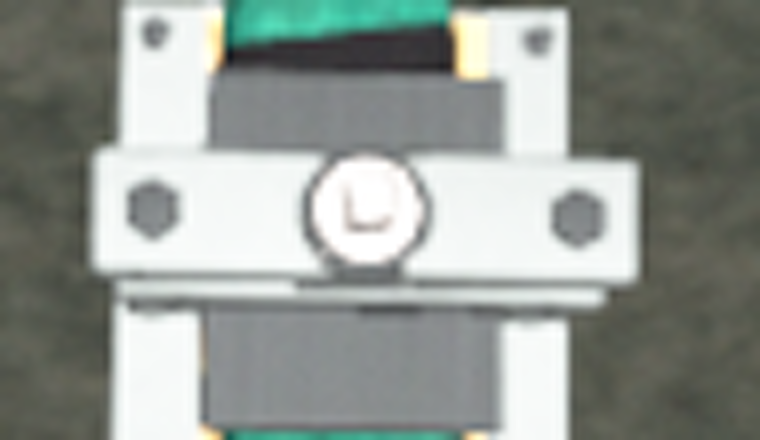

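View pics/sh_s.png

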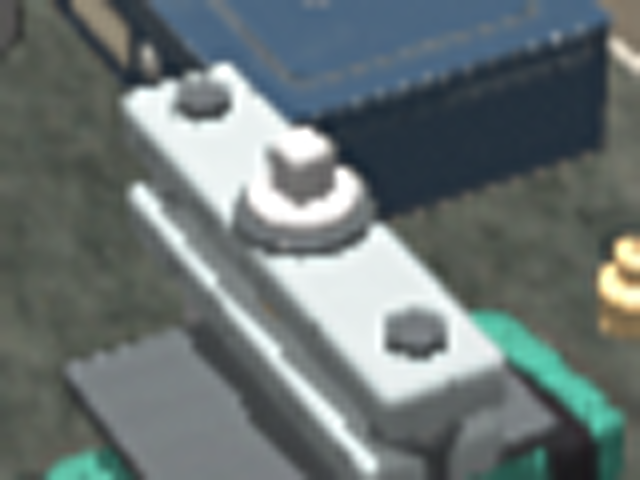

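Top crop: the shaft collar centre is at about (191,271), and the square's shaded edges run nearly along the image axes. Scene crop: shaft end at about (185,247). I'll refine both with model overlays.

```bash
python3 - <<'E'
from fit import *
d=np.load('im0.npz');T,Sc=d['T'],d['S']
def up(n,im,roi,s,segs):
    a=cv2.resize(im[roi[0]:roi[1],roi[2]:roi[3]],None,fx=s,fy=s,interpolation=cv2.INTER_CUBIC).copy()
    for w,col in segs:
        pts=[( (proj(n,p)[1]+.5-roi[2])*s,(proj(n,p)[0]+.5-roi[0])*s) for p in w]
        cv2.polylines(a,[np.round(pts).astype(np.int32)],True,col,1)
    return a
x,y,yaw=.436,.3267,.3283
def segs(x,y,yaw):
    c,s=np.cos(yaw),np.sin(yaw);M=np.array([[c,-s,0],[s,c,0],[0,0,1]]);o=[]
    sq=lambda h,z:np.array([[h,h,z],[-h,h,z],[-h,-h,z],[h,-h,z]])
    for q,cl in((sq(.019,.032),(255,0,0)),(sq(.019,0),(255,160,0)),(sq(.01,.032),(0,0,255)),
      (np.array([[.06+.0125*np.cos(t),.0125*np.sin(t),.0555] for t in a]),(0,255,0))): o.append((q@M.T+[x,y,0],cl))
    return o
A=up('top',T,[205,255,155,205],8,segs(x,y,yaw));B=up('scene',Sc,[175,225,150,200],8,segs(x,y,yaw))
cv2.imwrite('pics/ov.png',np.hstack([A,B])[:,:,::-1])
# collar triangulation
pt=(191.25-.5,270.75-.5); print(pix2z('top',pt,.207))
ps=(165+205/8-.5,210+305/8-.5); print(pix2z('scene',ps,.207))
g=T[180:202,258:284].min(axis=2);b=lambda im,lo:np.clip((im.astype(int)-lo)*255//(255-lo),0,255).astype(np.uint8)
C=cv2.resize(b(T[178:204,256:286],180),None,fx=14,fy=14,interpolation=cv2.INTER_CUBIC)
D=cv2.resize(b(Sc[176:202,232:262],100),None,fx=14,fy=14,interpolation=cv2.INTER_CUBIC)
cv2.imwrite('pics/sh2.png',np.hstack([C,D])[:,:,::-1])
for n in('press','weight_big'):
  pass
E
```

```text
[0.58670607 0.0193425  0.207     ]
[0.5800706  0.00826858 0.207     ]
```

View pics/ov.png

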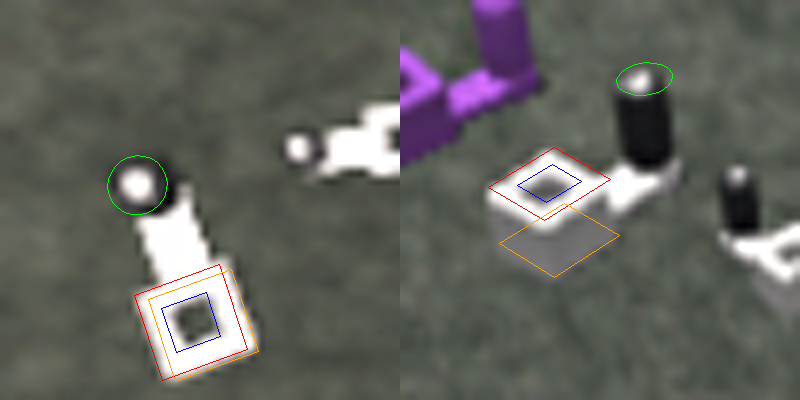

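View pics/sh2.png

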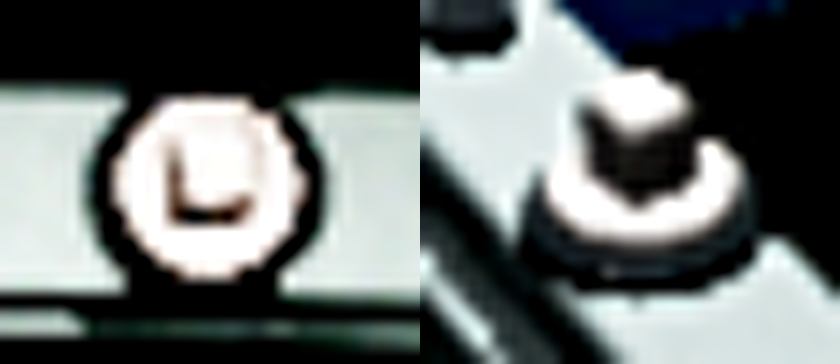

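```bash
cat > fit2.py <<'E'
from fit import *
from scipy.optimize import least_squares
def hull(n,w,roi):
    K,R,t=cam(n);u=(R@w.T).T+t;u=(K@u.T).T;u=u[:,:2]/u[:,2:];u=(u+.5-[roi[2],roi[0]])*S
    m=np.zeros(((roi[1]-roi[0])*S,(roi[3]-roi[2])*S),np.uint8);cv2.fillConvexPoly(m,cv2.convexHull(np.round(u).astype(np.int32)),1);return m
def dn(m): return cv2.resize(m.astype(np.float32),None,fx=1/S,fy=1/S,interpolation=cv2.INTER_AREA)
def M(yaw): c,s=np.cos(yaw),np.sin(yaw);return np.array([[c,-s,0],[s,c,0],[0,0,1]])
def crank_img(n,p,roi,sides):
    x,y,yaw,z=p;f=lambda q:hull(n,q@M(yaw).T+[x,y,z],roi)
    h=.032
    top=f(box(-.019,.019,-.019,.019,h,h));full=f(box(-.019,.019,-.019,.019,0,h))
    arm=f(box(.019,.072,-.011,.011,.01 if not sides else 0,.01));ho=f(box(-.01,.01,-.01,.01,h,h))&f(box(-.01,.01,-.01,.01,0,0))
    w=arm.copy();w[full>0]=sides;w[top>0]=1;w[ho>0]=0;w[f(cyl)>0]=0
    return dn(w)
def crank_fit(ims,p0,rois,z):
    def cost(p):
        e=0
        for n in ims:
            r=rois[n];g=ims[n][r[0]:r[1],r[2]:r[3]].min(axis=2).astype(float);g=np.clip((g-80)/120,0,1)
            v=crank_img(n,(p[0],p[1],p[2],z),r,1 if n=='top' else 0)
            e+=((v-g)**2).sum()
        return e
    best=None
    for d in(-.12,0,.12):
        s=np.array(p0)+[0,0,d];q=minimize(cost,s,method='Nelder-Mead',options=dict(initial_simplex=s+np.array([[0,0,0],[.005,0,0],[0,.005,0],[0,0,.1]]),xatol=5e-5,fatol=1e-3))
        if best is None or q.fun<best.fun:best=q
    return best
def disc_fit(n,im,x0,y0,phi=.1,angfree=True):
    rc=proj(n,[x0,y0,.215]);r=[int(rc[0]-13),int(rc[0]+13),int(rc[1]-15),int(rc[1]+15)]
    g0=im[r[0]:r[1],r[2]:r[3]].min(axis=2).astype(float); thr=(235,254) if n=='top' else (150,250)
    g=np.clip((g0-thr[0])/(thr[1]-thr[0]),0,1)
    cir=np.array([[.02*np.cos(t),.02*np.sin(t),.207] for t in a])
    def img(p):
        x,y,ph=p;o=[x,y,0];f=lambda q:hull(n,q@M(ph).T+o,r)
        d=f(cir)
        body=f(np.vstack([box(-.009,.009,-.009,.009,.207,.224),box(-.0065,.0065,-.0065,.0065,.224,.229)]))
        tp=f(box(-.0065,.0065,-.0065,.0065,.229,.229))
        v=d.copy();v[body>0]=0;v[tp>0]=1
        tm=None
        return v
    def masks(p):
        return dn(img(p))
    return g,masks,r,g0
E
python3 - <<'E'
from fit2 import *
d=np.load('im0.npz');T,Sc=d['T'],d['S'];I={'top':T,'scene':Sc}
ro={'top':[207,250,160,190],'scene':[180,222,155,188]}
for ns in(('top',),('scene',),('top','scene')):
    f=crank_fit({n:I[n] for n in ns},[.436,.327,.34],{n:ro[n] for n in ns},0.);print(ns,f.x.round(4),round(f.fun,1))
for n in I:
    g,m,r,g0=disc_fit(n,I[n],.586,.019)
    best=[]
    for ph in np.arange(-.7,.8,.1):
        q=minimize(lambda p:((m([p[0],p[1],ph])-g)**2).sum(),[.584,.017],method='Nelder-Mead',options=dict(initial_simplex=np.array([[.584,.017],[.588,.017],[.584,.021]]),xatol=1e-4))
        best.append((round(q.fun,2),round(ph,2),q.x.round(4)))
    for b in best:print(n,*b)
    g=T
E
```

```text
('top',) [0.4376 0.3272 0.3362] 16.5Traceback (most recent call last):
  File "<stdin>", line 5, in <module>
  File "fit2.py", line 25, in crank_fit
    s=np.array(p0)+[0,0,d];q=minimize(cost,s,method='Nelder-Mead',options=dict(initial_simplex=s+np.array([[0,0,0],[.005,0,0],[0,.005,0],[0,0,.1]]),xatol=5e-5,fatol=1e-3))
                             ~~~~~~~~^^^^^^^^^^^^^^^^^^^^^^^^^^^^^^^^^^^^^^^^^^^^^^^^^^^^^^^^^^^^^^^^^^^^^^^^^^^^^^^^^^^^^^^^^^^^^^^^^^^^^^^^^^^^^^^^^^^^^^^^^^^^^^^^^^^^^^
    res = _minimize_neldermead(fun, x0, args, callback, bounds=bounds,
                               **options)
    fxc = func(xc)
    fx = function(np.copy(x), *(wrapper_args + args))
  File "fit2.py", line 20, in cost
    v=crank_img(n,(p[0],p[1],p[2],z),r,1 if n=='top' else 0)
  File "fit2.py", line 12, in crank_img
    arm=f(box(.019,.072,-.011,.011,.01 if not sides else 0,.01));ho=f(box(-.01,.01,-.01,.01,h,h))&f(box(-.01,.01,-.01,.01,0,0))
                                                                    ~^^^^^^^^^^^^^^^^^^^^^^^^^^^^
  File "fit2.py", line 9, in <lambda>
    x,y,yaw,z=p;f=lambda q:hull(n,q@M(yaw).T+[x,y,z],roi)
                           ~~~~^^^^^^^^^^^^^^^^^^^^^^^^^^
  File "fit2.py", line 4, in hull
    K,R,t=cam(n);u=(R@w.T).T+t;u=(K@u.T).T;u=u[:,:2]/u[:,2:];u=(u+.5-[roi[2],roi[0]])*S
          ~~~^^^
  File "h.py", line 4, in cam
    c=viewer.calibration(n); K=np.array(c["K"],float); R=cv2.Rodrigues(np.array(c["rvec"],float))[0]; t=np.array(c["tvec"],float).reshape(3); return K,R,t
ValueError: time passes only in moves, steps and waits
```

```bash
sed -i 's/^def cam(n):/import functools\n@functools.lru_cache(None)\ndef cam(n):/' h.py
python3 - <<'E'
from fit2 import *
d=np.load('im0.npz');T,Sc=d['T'],d['S'];I={'top':T,'scene':Sc}
ro={'top':[207,250,160,190],'scene':[180,222,155,188]}
for ns in(('top',),('scene',),('top','scene')):
    f=crank_fit({n:I[n] for n in ns},[.436,.327,.34],{n:ro[n] for n in ns},0.);print(ns,f.x.round(4),round(f.fun,1))
for n in I:
    g,m,r,g0=disc_fit(n,I[n],.586,.019)
    best=[]
    for ph in np.arange(-.7,.8,.1):
        q=minimize(lambda p:((m([p[0],p[1],ph])-g)**2).sum(),[.584,.017],method='Nelder-Mead',options=dict(initial_simplex=np.array([[.584,.017],[.588,.017],[.584,.021]]),xatol=1e-4))
        best.append((round(q.fun,2),round(ph,2),q.x.round(4)))
    for b in best:print(n,*b)
E
```

```text
('top',) [0.4376 0.3272 0.3362] 16.5
('scene',) [0.4332 0.3216 0.3312] 33.4
('top', 'scene') [0.436  0.3261 0.331 ] 69.0
top 63.7 -0.7 [0.5876 0.0191]
top 63.52 -0.6 [0.5878 0.0188]
top 62.67 -0.5 [0.5875 0.0189]
top 61.12 -0.4 [0.5875 0.0187]
top 59.9 -0.3 [0.5874 0.0188]
top 58.44 -0.2 [0.5878 0.0187]
top 57.26 -0.1 [0.5871 0.0186]
top 57.71 -0.0 [0.5872 0.0188]
top 57.24 0.1 [0.5875 0.0188]
top 57.7 0.2 [0.5872 0.0189]
top 58.39 0.3 [0.5871 0.0189]
top 59.91 0.4 [0.5875 0.0185]
top 61.52 0.5 [0.5875 0.0189]
top 61.99 0.6 [0.5873 0.0185]
top 63.12 0.7 [0.5877 0.0186]
scene 121.43 -0.7 [0.584  0.0168]
scene 122.41 -0.6 [0.5836 0.0168]
scene 122.73 -0.5 [0.5834 0.0173]
scene 121.09 -0.4 [0.5836 0.0168]
scene 119.1 -0.3 [0.5836 0.0174]
scene 117.71 -0.2 [0.5835 0.0171]
scene 117.18 -0.1 [0.5836 0.0172]
scene 117.1 -0.0 [0.5834 0.0171]
scene 117.28 0.1 [0.5835 0.0172]
scene 117.85 0.2 [0.5836 0.017 ]
scene 118.26 0.3 [0.5834 0.0166]
scene 118.56 0.4 [0.5838 0.0171]
scene 118.98 0.5 [0.5836 0.0167]
scene 119.55 0.6 [0.5833 0.0166]
scene 119.88 0.7 [0.5835 0.0163]
```

```bash
cat > go.py <<'E'
from h import *
from scipy.spatial.transform import Rotation as Ro
def go(x,y,z,yaw,rows=1):
    s=bot.sense();p=np.array(s['position']);R=Ro.from_euler('xyz',s['orientation']).as_matrix()
    d=R.T@(np.array([x,y,z])-p)*100
    y0=s['orientation'][2];t=-np.degrees((yaw-y0+np.pi)%(2*np.pi)-np.pi)
    print('t',round(float(s['time_s']),2),'pos',p.round(4),'ori',np.round(s['orientation'],3),'shift cm',d.round(2),'turn',round(t,1),'F',np.round(s['contact_force'],1),'gap',round(float(s['finger_gap']),4),'q7',round(s['qpos'][6],2))
E
python3 - <<'E'
from go import *
go(.436,.3255,.13,.333+np.pi)
d=.5
p=[pix2z('top',(178+r/14-d,256+c/14-d),.222) for r,c in((215,180),(205,245),(150,172),(205,180))]
print(p[1]-p[0],p[3]-p[2])
v=(p[1]-p[0]);print(np.degrees(np.arctan2(v[1],v[0])),np.degrees(np.arctan2(*(p[3]-p[2])[[1,0]])))
q=[pix2z('top',(165+r/8-d,225+c/8-d),.195) for r,c in((209,152),(217,578))];print(q,np.mean(q,axis=0),np.degrees(np.arctan2(*(q[1]-q[0])[[1,0]])))
E
```

```text
t 0.3 pos [0.2553 0.5703 0.2265] ori [-3.141  0.     2.721] shift cm [-26.5  -14.96   9.65] turn -43.2 F [ 0.3 -1.  -0.2] gap 0.0918 q7 -0.08
[ 0.00194349 -0.01406738  0.        ] [-0.01207006 -0.00140555  0.        ]
-82.13404860733405 -173.35784358751712
[array([0.59062052, 0.10109071, 0.195     ]), array([ 0.5846621 , -0.06318138,  0.195     ])] [0.58764131 0.01895467 0.195     ] -92.07730255153078
```

step_arm([
  [-5.3,-3,0,-8.6],
  [-10.6,-6,2,-17.2],
  [-15.9,-9,5,-26],
  [-21.2,-12,7.5,-34.6],
  [-26.5,-15,9.6,-43.2],
], jaw=6.0, force=40)

```text
time_s: 0.92
position: [0.4299, 0.3331, 0.1342]
orientation: [3.141, 0.0, -2.803]
contact_force: [0.8, -0.3, 0.3]
finger_gap: 0.0599
```

step_arm([
  [0,0,0,0],
  [0,0,0,0],
])

```text
time_s: 1.18
position: [0.4291, 0.3348, 0.1349]
orientation: [3.141, -0.0, -2.81]
contact_force: [0.0, 0.0, 0.3]
finger_gap: 0.0599
```

```bash
python3 - <<'E'
from go import *
go(.436,.3255,.005,.333+np.pi)
A=save('top','a1.png',[180,270,130,250],6);B=save('scene','b1.png',[130,230,120,240],6)
np.savez('im1.npz',T=A,S=B)
s=bot.sense()
print(proj('top',s['position']),proj('scene',s['position']))
E
```

```text
t 1.18 pos [0.4291 0.3348 0.1349] ori [ 3.141 -0.    -2.81 ] shift cm [-0.35 -1.11 12.99] turn -0.1 F [0.  0.  0.3] gap 0.0599 q7 1.1
(np.float64(245.83723937712978), np.float64(169.88596876282526)) (np.float64(172.58545083051007), np.float64(160.6706982362147))
```

View pics/a1.png

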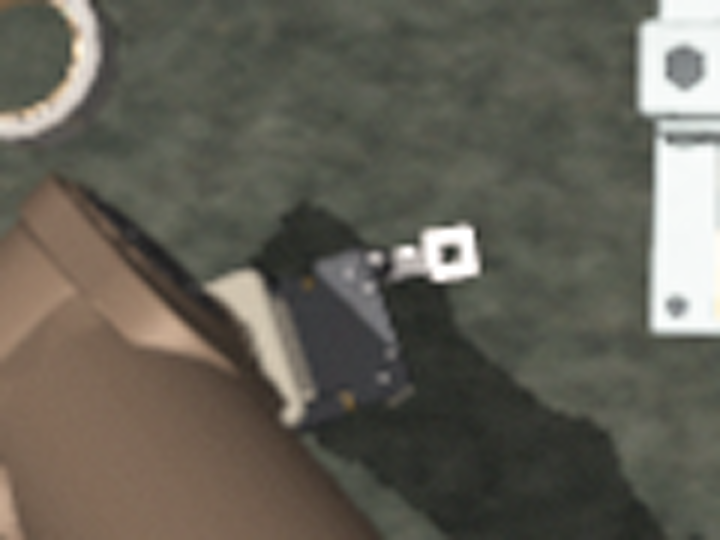

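View pics/b1.png

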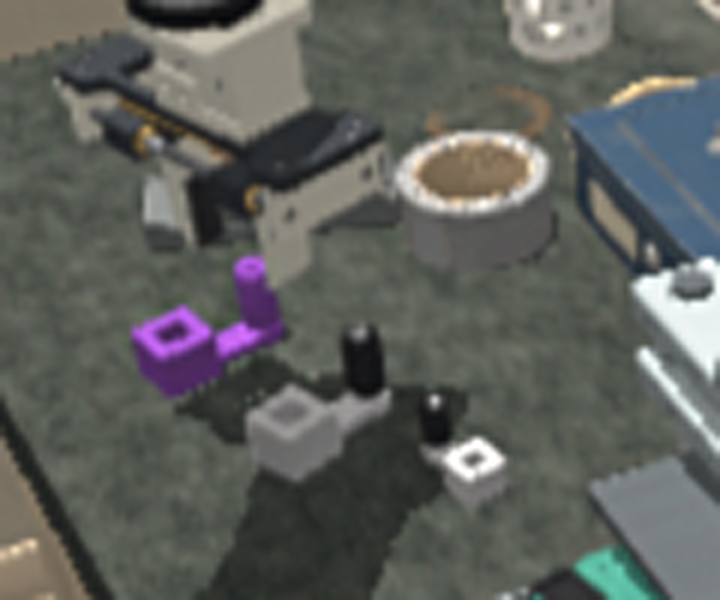

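step_arm([
  [-0.35,-1.1,3,0],
  [-0.35,-1.1,5.5,0],
  [-0.35,-1.1,7,0],
  [-0.35,-1.1,7,0],
  [-0.35,-1.1,7,0],
])

```text
time_s: 1.9
position: [0.4362, 0.3262, 0.0656]
orientation: [3.141, 0.001, -2.808]
contact_force: [-0.2, -0.4, 0.7]
finger_gap: 0.06
```

```bash
python3 - <<'E'
from go import *
go(.436,.3255,.005,.333+np.pi)
B=save('scene','b2.png',[150,225,130,210],8)
s=bot.sense()
print(proj('scene',s['position']))
E
```

```text
t 1.9 pos [0.4362 0.3262 0.0656] ori [ 3.141e+00  1.000e-03 -2.808e+00] shift cm [ 0.05 -0.07  6.06] turn 0.0 F [-0.2 -0.4  0.7] gap 0.06 q7 1.11
(np.float64(189.76608203416586), np.float64(166.91246724961812))
```

View pics/b2.png

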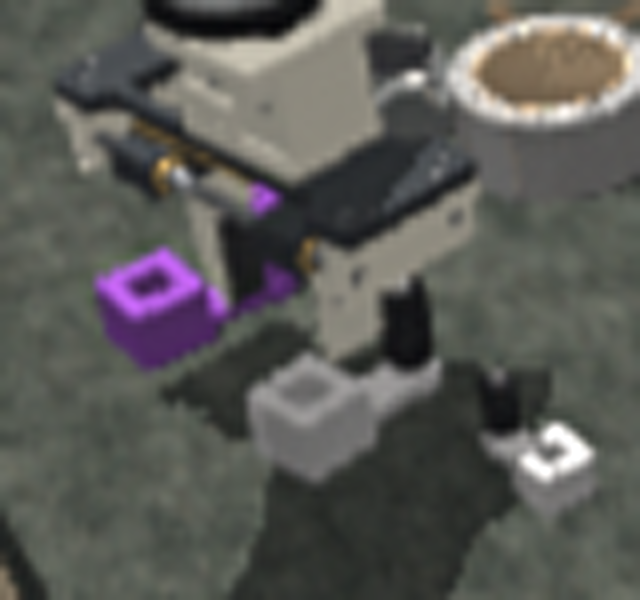

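step_arm([
  [0,0,2,0],
  [0,0,4,0],
  [0,0,5.5,0],
  [0,0,6.0,0],
  [0,0,6.0,0],
])

```text
time_s: 2.58
position: [0.4361, 0.3254, 0.0049]
orientation: [3.142, -0.0, -2.809]
contact_force: [-0.0, 0.4, 0.3]
finger_gap: 0.0598
```

step_arm([
  [0,0,0,0],
  [0,0,0,0],
  [0,0,0,0],
  [0,0,0,0],
], jaw=3.0, force=40)

```text
time_s: 3.08
position: [0.4362, 0.3252, 0.0052]
orientation: [-3.142, 0.0, -2.809]
contact_force: [-1.0, -1.7, 6.1]
finger_gap: 0.0376
```

```bash
python3 - <<'E'
from go import *
go(.5855,.018,.3,.125+np.pi)
B=save('scene','b3.png',[150,225,130,210],8)
E
```

```text
t 3.08 pos [0.4362 0.3252 0.0052] ori [-3.142  0.    -2.809] shift cm [ -4.08 -33.91 -29.47] turn 11.9 F [-1.  -1.7  6.1] gap 0.0376 q7 1.1
```

View pics/b3.png

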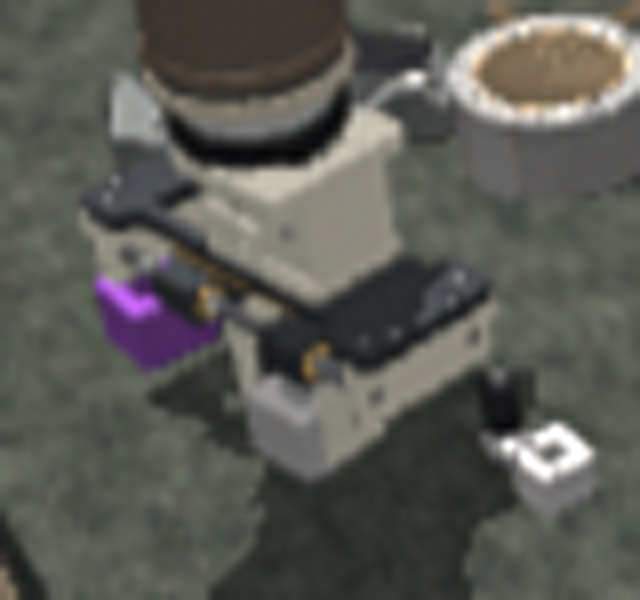

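step_arm([
  [0,0,-2,0],
  [0,0,-6,0],
  [0,0,-12,0],
  [0,-4,-18,0],
  [0,-8,-24,0],
])

```text
time_s: 3.75
position: [0.4582, 0.259, 0.2301]
orientation: [3.142, -0.001, -2.807]
contact_force: [1.2, 0.0, -3.5]
finger_gap: 0.0376
```

```bash
python3 - <<'E'
from go import *
go(.5855,.018,.27,.125+np.pi)
E
```

```text
t 3.75 pos [0.4582 0.259  0.2301] ori [ 3.142e+00 -1.000e-03 -2.807e+00] shift cm [ -4.11 -26.94  -3.99] turn 12.0 F [ 1.2  0.  -3.5] gap 0.0376 q7 1.27
```

step_arm([
  [-1,-5,-3,3],
  [-2,-10,-5,6],
  [-3,-15,-5,9],
  [-4,-20,-5,12],
  [-4,-20,-5,12],
])

```text
time_s: 4.38
position: [0.563, 0.0785, 0.278]
orientation: [-3.139, -0.001, -3.026]
contact_force: [-0.9, 0.9, -4.5]
finger_gap: 0.0378
```

step_arm([
  [0,0,0,0],
  [0,0,0,0],
])

```text
time_s: 4.62
position: [0.5611, 0.0853, 0.2785]
orientation: [3.141, -0.001, -3.015]
contact_force: [0.2, 0.3, -2.7]
finger_gap: 0.038
```

```bash
python3 - <<'E'
from go import *
go(.5855,.018,.275,.125+np.pi)
E
```

```text
t 4.62 pos [0.5611 0.0853 0.2785] ori [ 3.141e+00 -1.000e-03 -3.015e+00] shift cm [-1.57 -6.99  0.34] turn 0.1 F [ 0.2  0.3 -2.7] gap 0.038 q7 1.48
```

step_arm([
  [-0.8,-3.5,0,0],
  [-1.6,-6,0.3,0],
  [-1.6,-7,0.3,0],
  [-1.6,-7,0.3,0],
  [-1.6,-7,0.3,0],
])

```text
time_s: 5.25
position: [0.586, 0.0182, 0.2759]
orientation: [3.141, 0.0, -3.016]
contact_force: [0.6, 0.4, -2.8]
finger_gap: 0.0376
```

```bash
python3 - <<'E'
from go import *
go(.5855,.018,.25,.125+np.pi)
A=save('top','a4.png',[150,230,220,320],6);B=save('scene','b4.png',[120,210,190,300],7)
np.savez('im4.npz',T=A,S=B)
E
```

```text
t 5.25 pos [0.586  0.0182 0.2759] ori [ 3.141  0.    -3.016] shift cm [ 0.05 -0.02  2.59] turn 0.0 F [ 0.6  0.4 -2.8] gap 0.0376 q7 1.61
```

View pics/a4.png

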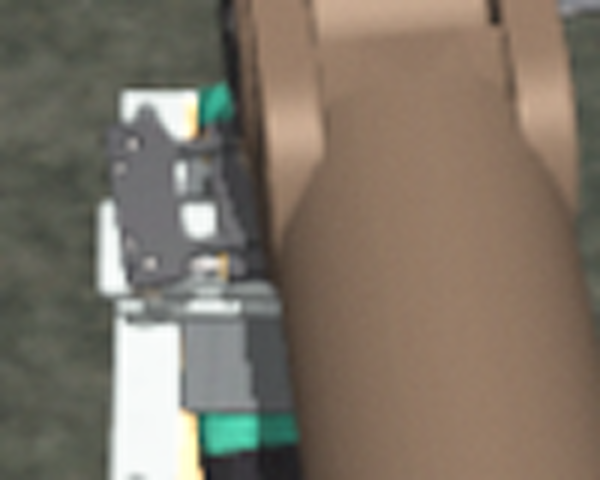

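View pics/b4.png

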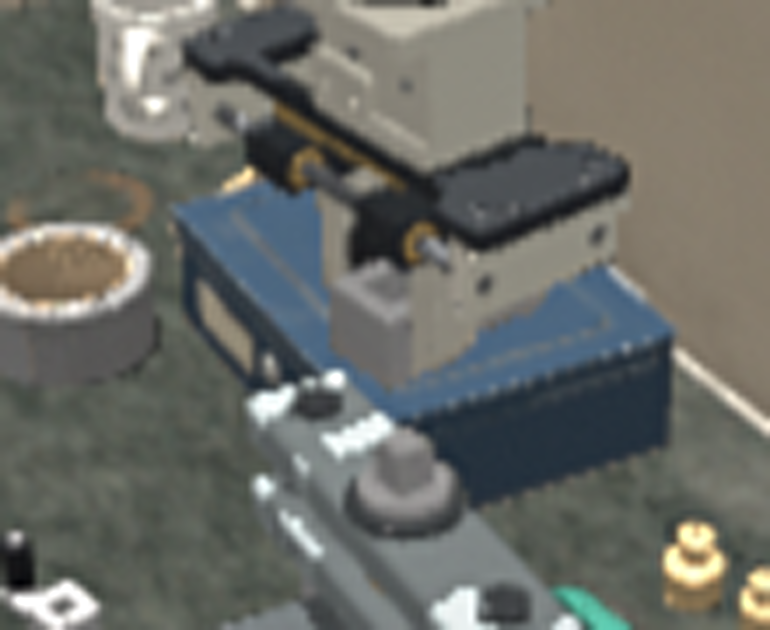

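```bash
python3 - <<'E'
from fit2 import *
d=np.load('im4.npz');Sc=d['S'];r=[150,192,228,270];s=16
a=cv2.resize(Sc[r[0]:r[1],r[2]:r[3]],None,fx=s,fy=s,interpolation=cv2.INTER_CUBIC)
a=np.clip(a.astype(float)*1.4,0,255).astype(np.uint8)
st=bot.sense();p=st['position'];yaw=st['orientation'][2]+np.pi
def dr(x,y,z,col):
    for q in (box(-.019,.019,-.019,.019,0,.032)[[0,2,6,4]],box(-.019,.019,-.019,.019,0,.032)[[1,3,7,5]]):
        w=q@M(yaw).T+[x,y,z];pts=[((proj('scene',v)[1]+.5-r[2])*s,(proj('scene',v)[0]+.5-r[0])*s) for v in w]
        cv2.polylines(a,[np.round(pts).astype(np.int32)],True,col,1)
dr(p[0],p[1],p[2]-.005,(255,0,0))
w=np.array([[.02*np.cos(t),.02*np.sin(t),.207] for t in np.linspace(0,6.28,24)])
for c,xy in(((0,255,0),(.5835,.0171)),((255,255,0),(.586,.0182))):
    pts=[((proj('scene',v)[1]+.5-r[2])*s,(proj('scene',v)[0]+.5-r[0])*s) for v in w+[*xy,0]]
    cv2.polylines(a,[np.round(pts).astype(np.int32)],True,c,1)
    sq=box(-.0065,.0065,-.0065,.0065,.229,.229)[[0,2,6,4]]@M(.125).T+[*xy,0]
    pts=[((proj('scene',v)[1]+.5-r[2])*s,(proj('scene',v)[0]+.5-r[0])*s) for v in sq]
    cv2.polylines(a,[np.round(pts).astype(np.int32)],True,c,1)
cv2.imwrite('pics/ov4.png',a[:600,:,::-1])
cv2.imwrite('pics/ov4b.png',a[72:,:,::-1])
E
```

```text
(no output)
```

View pics/ov4b.png

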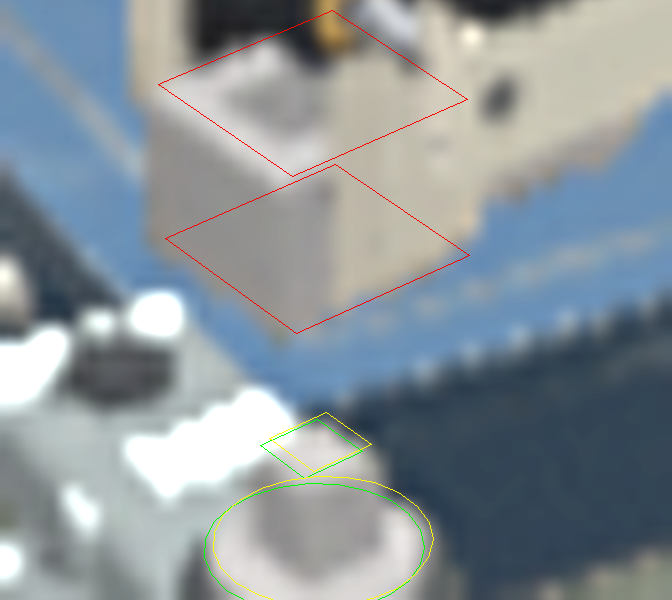

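```bash
python3 - <<'E'
from fit2 import *
st=bot.sense();p=np.array(st['position']);yaw=st['orientation'][2]+np.pi
for k,im in(('im0','im0.npz'),('im4','im4.npz')):
    Sc=np.load(im)['S'];r=[172,202,230,268];s=18
    a=cv2.resize(Sc[r[0]:r[1],r[2]:r[3]],None,fx=s,fy=s,interpolation=cv2.INTER_CUBIC)
    a=np.clip(a.astype(float)*(1.4 if k=='im4' else 1),0,255).astype(np.uint8)
    P=lambda v:((proj('scene',v)[1]+.5-r[2])*s,(proj('scene',v)[0]+.5-r[0])*s)
    c=np.array([[np.cos(t),np.sin(t),0] for t in np.linspace(0,6.28,40)])
    xy=(.5815,.0155)
    for w,col in((c*.02+[*xy,.207],(255,0,0)),(c*.02+[*xy,.195],(255,0,255)),(box(-.0065,.0065,-.0065,.0065,.229,.229)[[0,2,6,4]]@M(.125).T+[*xy,0],(0,200,0)),(box(-.009,.009,-.009,.009,.224,.224)[[0,2,6,4]]@M(.125).T+[*xy,0],(0,200,0)),(box(-.009,.009,-.009,.009,.207,.207)[[0,2,6,4]]@M(.125).T+[*xy,0],(0,0,255))):
        cv2.polylines(a,[np.round([P(v) for v in w]).astype(np.int32)],True,col,1)
    cv2.imwrite(f'pics/d_{k}.png',a[:,:,::-1])
K=[np.array(proj('scene',p+d)) for d in([0,0,0],[.01,0,0],[0,.01,0],[0,0,.01])]
print([(k-K[0]).round(2) for k in K[1:]])
E
```

```text
[array([-1.05,  3.07]), array([-1.66, -1.8 ]), array([-3.01, -0.08])]
```

View pics/d_im0.png

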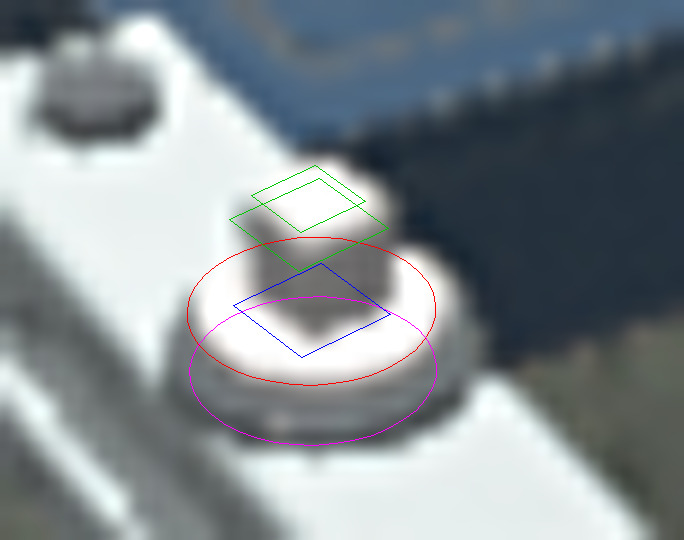

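View pics/d_im4.png

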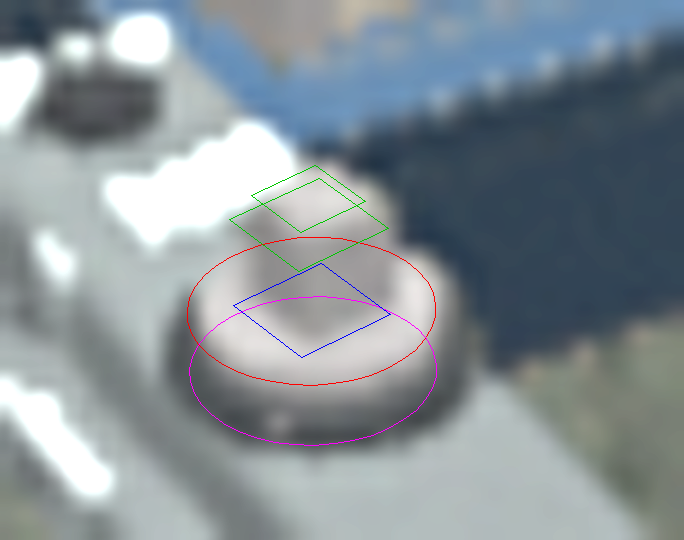

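```bash
python3 - <<'E'
from go import *
go(.5872,.0176,.235,.125+np.pi)
E
```

```text
t 5.35 pos [0.5861 0.0178 0.2759] ori [ 3.141  0.    -3.016] shift cm [-0.1  -0.04  4.09] turn 0.0 F [ 0.1 -0.6 -3.5] gap 0.0378 q7 1.61
```

step_arm([
  [-0.1,0,1.5,0],
  [-0.1,0,3,0],
  [-0.1,0,3.8,0],
  [-0.1,0,4.0,0],
  [-0.1,0,4.0,0],
])

```text
time_s: 5.98
position: [0.5875, 0.0165, 0.2359]
orientation: [3.142, 0.0, -3.018]
contact_force: [0.1, 0.8, -2.6]
finger_gap: 0.0376
```

step_arm([
  [0,0,0.2,0],
  [0,0,0.4,0],
  [0,0,0.4,0],
])

```text
time_s: 6.35
position: [0.5873, 0.0165, 0.2318]
orientation: [3.142, -0.0, -3.018]
contact_force: [-0.1, -0.8, -3.8]
finger_gap: 0.0376
```

```bash
python3 - <<'E'
from go import *
go(.5872,.0176,.225,.125+np.pi)
B=save('scene','b5.png',[140,215,200,290],8)
E
```

```text
t 6.35 pos [0.5873 0.0165 0.2318] ori [ 3.142 -0.    -3.018] shift cm [0.   0.11 0.68] turn -0.1 F [-0.1 -0.8 -3.8] gap 0.0376 q7 1.62
```

View pics/b5.png

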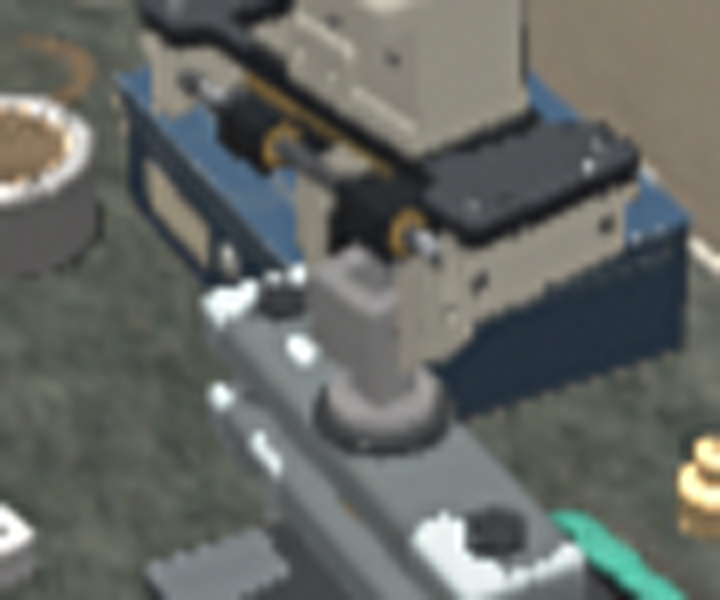

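step_arm([
  [0,0.08,0,0],
  [0,0.08,0.15,0],
  [0,0.08,0.3,0],
  [0,0.08,0.3,0],
])

```text
time_s: 6.9
position: [0.5872, 0.0172, 0.2286]
orientation: [-3.142, -0.0, -3.018]
contact_force: [-0.1, -0.6, -3.7]
finger_gap: 0.0375
```

step_arm([
  [0,0,0.15,0],
  [0,0,0.3,0],
  [0,0,0.3,0],
])

```text
time_s: 7.28
position: [0.5872, 0.0172, 0.2256]
orientation: [3.142, -0.0, -3.018]
contact_force: [0.5, -0.7, -4.1]
finger_gap: 0.0377
```

step_arm([
  [0,0,0.2,0],
  [0,0,0.4,0],
  [0,0,0.4,0],
])

```text
time_s: 7.65
position: [0.5872, 0.0173, 0.2216]
orientation: [3.142, -0.0, -3.018]
contact_force: [0.5, -0.8, -3.8]
finger_gap: 0.0375
```

step_arm([
  [0,0,0.2,0],
  [0,0,0.4,0],
  [0,0,0.4,0],
])

```text
time_s: 8.02
position: [0.5872, 0.0173, 0.2176]
orientation: [-3.142, -0.0, -3.018]
contact_force: [0.2, -0.6, -3.0]
finger_gap: 0.038
```

step_arm([
  [0,0,0.2,0],
  [0,0,0.35,0],
  [0,0,0.35,0],
])

```text
time_s: 8.4
position: [0.5872, 0.0172, 0.2141]
orientation: [3.142, -0.0, -3.018]
contact_force: [0.8, 0.1, -3.0]
finger_gap: 0.0377
```

step_arm([
  [0,0,0.15,0],
  [0,0,0.2,0],
  [0,0,0.2,0],
])

```text
time_s: 8.78
position: [0.5873, 0.0173, 0.2123]
orientation: [3.142, 0.0, -3.018]
contact_force: [-0.3, 0.9, -3.4]
finger_gap: 0.038
```

```bash
python3 - <<'E'
from go import *
go(.5872,.0176,.212,.125+np.pi)
B=save('scene','b6.png',[140,215,200,290],8)
E
```

```text
t 8.78 pos [0.5873 0.0173 0.2123] ori [ 3.142  0.    -3.018] shift cm [0.   0.03 0.03] turn -0.1 F [-0.3  0.9 -3.4] gap 0.038 q7 1.62
```

View pics/b6.png

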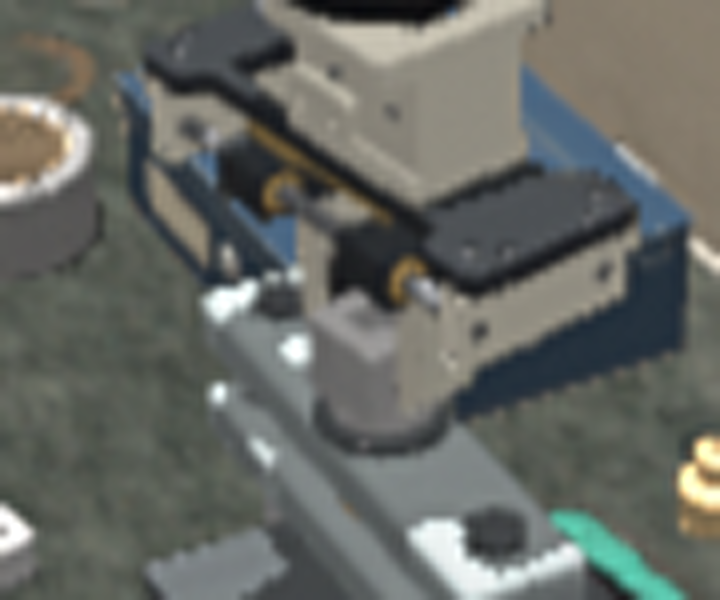

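step_arm([
  [0,0,0,0],
  [0,0,0,0],
  [0,0,0,0],
  [0,0,0,0],
], jaw=5.5)

```text
time_s: 9.32
position: [0.5874, 0.0173, 0.2124]
orientation: [3.142, 0.0, -3.018]
contact_force: [-0.2, 0.4, -0.5]
finger_gap: 0.0552
```

step_arm([
  [0,0,-2,0],
  [0,0,-5,0],
  [0,0,-8.5,0],
  [0,0,-9,0],
  [0,0,-9,0],
])

```text
time_s: 9.95
position: [0.5873, 0.0173, 0.3022]
orientation: [3.142, 0.0, -3.018]
contact_force: [0.4, 0.5, 0.3]
finger_gap: 0.0549
```

```bash
python3 - <<'E'
from go import *
go(.6467,.0247,.285,-3.018)
B=save('scene','b7.png',[140,215,200,290],8)
A=save('top','a7.png',[150,220,220,320],7)
np.savez('im7.npz',T=A,S=B)
E
```

```text
t 9.95 pos [0.5873 0.0173 0.3022] ori [ 3.142  0.    -3.018] shift cm [-5.99 -0.    1.72] turn 0.0 F [0.4 0.5 0.3] gap 0.0549 q7 1.61
```

View pics/b7.png

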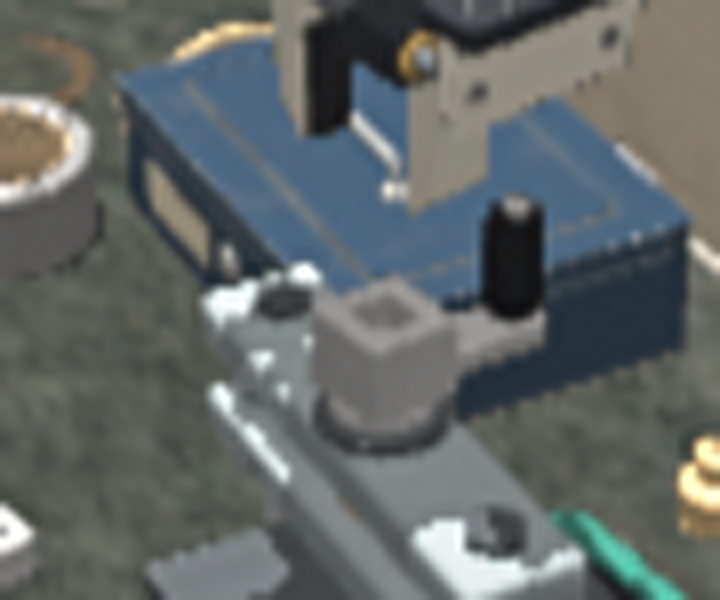

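View pics/a7.png

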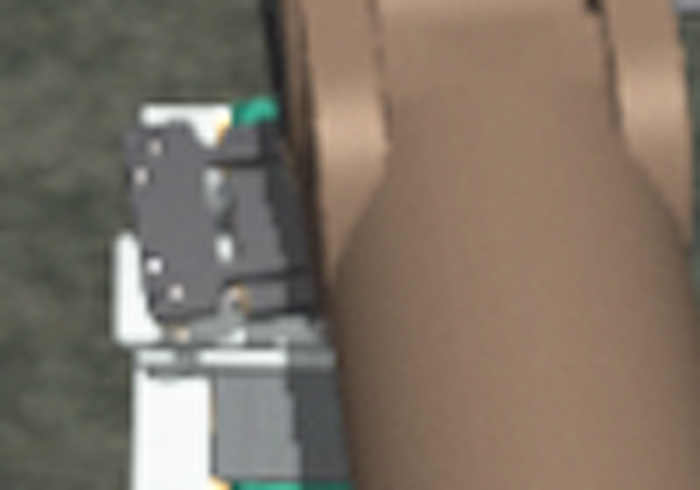

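```bash
python3 - <<'E'
from fit2 import *
Sc=np.load('im7.npz')['S'];r=[155,200,230,272];s=15
a=cv2.resize(Sc[r[0]:r[1],r[2]:r[3]],None,fx=s,fy=s,interpolation=cv2.INTER_CUBIC)
a=np.clip(a.astype(float)*1.3,0,255).astype(np.uint8)
P=lambda v:((proj('scene',v)[1]+.5-r[2])*s,(proj('scene',v)[0]+.5-r[0])*s)
c=np.array([[np.cos(t),np.sin(t),0] for t in np.linspace(0,6.28,40)])
o=[.5847,.0167,.207]
sq=lambda h,z:np.array([[h,h,z],[-h,h,z],[-h,-h,z],[h,-h,z]])
for q,col in((sq(.019,.032),(255,0,0)),(sq(.019,0),(255,160,0)),(sq(.01,.032),(0,0,255)),(c*.0125+[.06,0,.0555],(0,255,0)),(c*.0125+[.06,0,.0115],(0,255,0))):
    w=q@M(.1236).T+o
    cv2.polylines(a,[np.round([P(v) for v in w]).astype(np.int32)],True,col,1)
cv2.imwrite('pics/e7.png',a[:590,:,::-1])
E
```

```text
(no output)
```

View pics/e7.png

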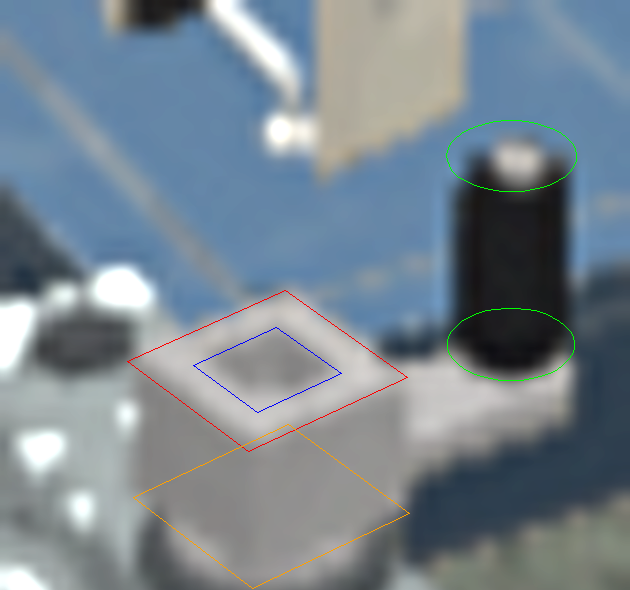

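step_arm([
  [-3,0,0,0],
  [-6,0,0,0],
  [-6,0,0,0],
  [-6,0,0,0],
], jaw=5.0)

```text
time_s: 10.55
position: [0.6461, 0.0245, 0.3013]
orientation: [-3.142, -0.002, -3.018]
contact_force: [-0.0, 0.6, -0.3]
finger_gap: 0.0498
```

step_arm([
  [0,0,2.5,0],
  [0,0,5,0],
  [0,0,7,0],
  [0,0,7.5,0],
  [0,0,7.5,0],
])

```text
time_s: 11.18
position: [0.6465, 0.0246, 0.2277]
orientation: [3.142, 0.0, -3.018]
contact_force: [0.1, 0.1, 0.7]
finger_gap: 0.05
```

step_arm([
  [0,0,0,0],
  [0,0,0,0],
  [0,0,0,0],
  [0,0,0,0],
], jaw=1.5, force=50)

```text
time_s: 11.68
position: [0.647, 0.0247, 0.2276]
orientation: [3.142, 0.001, -3.018]
contact_force: [0.4, -0.5, 2.4]
finger_gap: 0.0233
```

```bash
python3 - <<'E'
from go import *
go(.6467,.0247,.226,-3.018)
print(np.round(bot.sense()['qpos'],2))
B=save('scene','b8.png',[140,215,200,290],8)
E
```

```text
t 11.68 pos [0.647  0.0247 0.2276] ori [ 3.142e+00  1.000e-03 -3.018e+00] shift cm [0.03 0.   0.16] turn 0.0 F [ 0.4 -0.5  2.4] gap 0.0233 q7 1.62
[-0.2   0.47  0.12  1.52 -0.06  1.16  1.62]
```

View pics/b8.png

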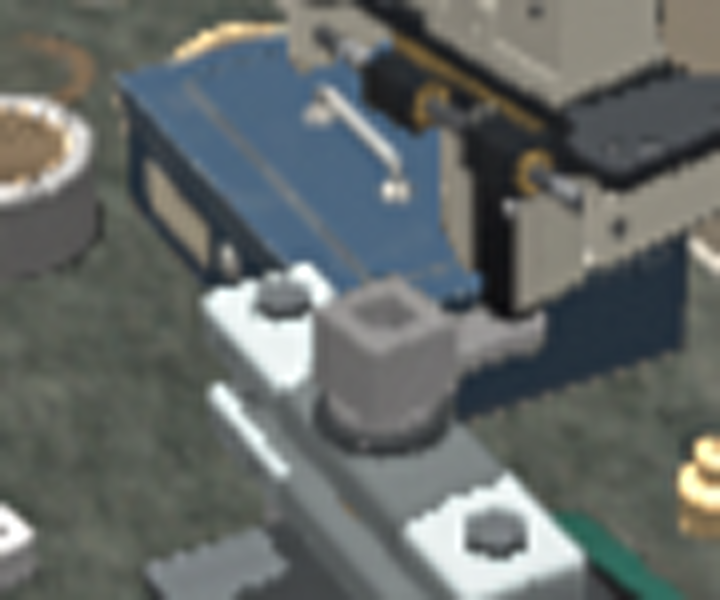

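step_arm([
  [0.2,-1.55,0,0],
  [0.8,-3,0,0],
  [1.76,-4.24,0,0],
  [3,-5.2,0,0],
  [4.45,-5.8,0,0],
])

```text
time_s: 12.35
position: [0.6125, -0.0372, 0.229]
orientation: [3.139, 0.007, -3.017]
contact_force: [6.2, 8.3, 5.1]
finger_gap: 0.0239
```

```bash
cat > w.py <<'E'
from go import *
import sys
def tang(C=(.5872,.0173)):
    s=bot.sense();p=np.array(s['position'])[:2]-C;r=np.hypot(*p);u=p/r;cw=np.array([u[1],-u[0]]);F=np.array(s['contact_force'])
    y=s['orientation'][2]
    print('t %.2f ang %.1f deg wound %.1f r %.1fmm z %.4f  Ftan(resist) %.1f Frad %.1f Fz %.1f Tz %.2f gap %.4f yaw %.3f tilt %s q %s'%(s['time_s'],np.degrees(np.arctan2(u[1],u[0])),(7.08-np.degrees(np.arctan2(u[1],u[0])))%360,r*1e3,s['position'][2],-F[:2]@cw,F[:2]@u,F[2],s['wrist_torque'][2],s['finger_gap'],y,np.round(s['orientation'][:2],3),np.round(s['qpos'],2)))
def table(d0,step=15,n=5):
    a=np.radians(d0+step*np.arange(1,n+1));b=np.radians(d0)
    print([[round(x,2) for x in r] for r in zip(6*(np.cos(b)-np.cos(a)),-6*(np.sin(a)-np.sin(b)))])
E
python3 -c "
from w import *
tang()
for d in range(75,1100,75): table(d)
s=bot.sense();print(s['contact_force'],s['position'])"
```

```text
t 12.35 ang -65.1 deg wound 72.2 r 60.1mm z 0.2290  Ftan(resist) 9.1 Frad -4.9 Fz 5.1 Tz -0.02 gap 0.0239 yaw -3.017 tilt [3.139 0.007] q [-0.11  0.41  0.12  1.61 -0.06  1.12  1.72]
[[np.float64(1.55), np.float64(-0.2)], [np.float64(3.11), np.float64(-0.0)], [np.float64(4.55), np.float64(0.6)], [np.float64(5.8), np.float64(1.55)], [np.float64(6.75), np.float64(2.8)]]
[[np.float64(0.6), np.float64(1.45)], [np.float64(0.8), np.float64(3.0)], [np.float64(0.6), np.float64(4.55)], [np.float64(-0.0), np.float64(6.0)], [np.float64(-0.95), np.float64(7.24)]]
[[np.float64(-1.24), np.float64(0.95)], [np.float64(-2.69), np.float64(1.55)], [np.float64(-4.24), np.float64(1.76)], [np.float64(-5.8), np.float64(1.55)], [np.float64(-7.24), np.float64(0.95)]]
[[np.float64(-1.24), np.float64(-0.95)], [np.float64(-2.2), np.float64(-2.2)], [np.float64(-2.8), np.float64(-3.64)], [np.float64(-3.0), np.float64(-5.2)], [np.float64(-2.8), np.float64(-6.75)]]
[[np.float64(0.6), np.float64(-1.45)], [np.float64(1.55), np.float64(-2.69)], [np.float64(2.8), np.float64(-3.64)], [np.float64(4.24), np.float64(-4.24)]
[... 1133 characters left out ...]
at64(4.24)], [np.float64(4.45), np.float64(5.8)]]
[[np.float64(-0.2), np.float64(1.55)], [np.float64(-0.8), np.float64(3.0)], [np.float64(-1.76), np.float64(4.24)], [np.float64(-3.0), np.float64(5.2)], [np.float64(-4.45), np.float64(5.8)]]
[[np.float64(-1.55), np.float64(0.2)], [np.float64(-3.11), np.float64(0.0)], [np.float64(-4.55), np.float64(-0.6)], [np.float64(-5.8), np.float64(-1.55)], [np.float64(-6.75), np.float64(-2.8)]]
[[np.float64(-0.6), np.float64(-1.45)], [np.float64(-0.8), np.float64(-3.0)], [np.float64(-0.6), np.float64(-4.55)], [np.float64(-0.0), np.float64(-6.0)], [np.float64(0.95), np.float64(-7.24)]]
[6.22950031 8.26279083 5.08949044] [ 0.61247263 -0.03721345  0.2290091 ]
```

step_arm([
  [1.55,-0.2,0,0],
  [3.1,0,0,0],
  [4.55,0.6,0,0],
  [5.8,1.55,0,0],
  [6.75,2.8,0,0],
])

```text
time_s: 12.98
position: [0.5416, -0.0239, 0.2297]
orientation: [-3.137, 0.006, -3.023]
contact_force: [2.1, -10.0, 11.7]
finger_gap: 0.0234
```

```bash
python3 -c "
from w import *
tang()
save('scene','b9.png',[130,220,190,300],7)"
```

```text
t 12.97 ang -137.9 deg wound 145.0 r 61.5mm z 0.2297  Ftan(resist) 8.8 Frad 5.1 Fz 11.7 Tz -0.01 gap 0.0234 yaw -3.023 tilt [-3.137  0.006] q [-0.15  0.29  0.12  1.79 -0.03  1.06  1.67]
```

View pics/b9.png

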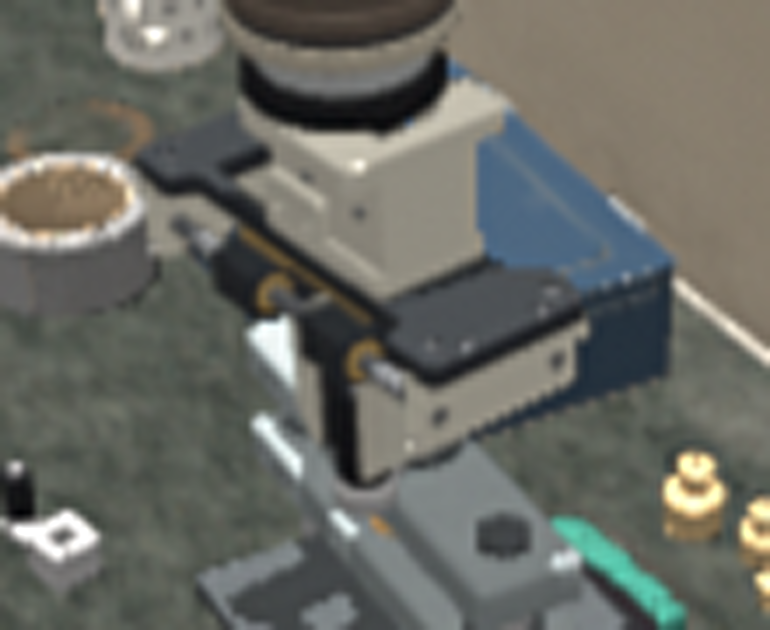

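step_arm([
  [0.6,1.45,-0.05,0],
  [0.8,3.0,-0.1,0],
  [0.6,4.55,-0.1,0],
  [0,6.0,-0.1,0],
  [-0.95,7.24,-0.1,0],
])

```text
time_s: 13.65
position: [0.5368, 0.0526, 0.2292]
orientation: [-3.141, -0.005, -3.019]
contact_force: [-13.9, -1.1, 17.0]
finger_gap: 0.0235
```

```bash
python3 -c "
from w import *
tang()"
```

```text
t 13.65 ang 145.0 deg wound 222.1 r 61.6mm z 0.2292  Ftan(resist) 8.9 Frad 10.7 Fz 17.0 Tz -0.02 gap 0.0235 yaw -3.019 tilt [-3.141 -0.005] q [-0.26  0.3   0.08  1.78 -0.03  1.07  1.52]
```

step_arm([
  [-1.3,0.95,-0.1,0],
  [-2.75,1.55,-0.15,0],
  [-4.3,1.76,-0.15,0],
  [-5.85,1.55,-0.15,0],
  [-7.3,0.95,-0.15,0],
])

```text
time_s: 14.28
position: [0.6094, 0.0727, 0.2295]
orientation: [3.14, -0.004, -3.017]
contact_force: [-9.0, 1.7, 5.9]
finger_gap: 0.0235
```

```bash
python3 -c "
from w import *
tang()
save('scene','b10.png',[130,220,190,300],7)"
```

```text
t 14.28 ang 68.2 deg wound 298.9 r 59.7mm z 0.2295  Ftan(resist) 9.0 Frad -1.7 Fz 5.9 Tz 0.00 gap 0.0235 yaw -3.017 tilt [ 3.14  -0.004] q [-0.26  0.42  0.08  1.6  -0.04  1.13  1.53]
```

View pics/b10.png

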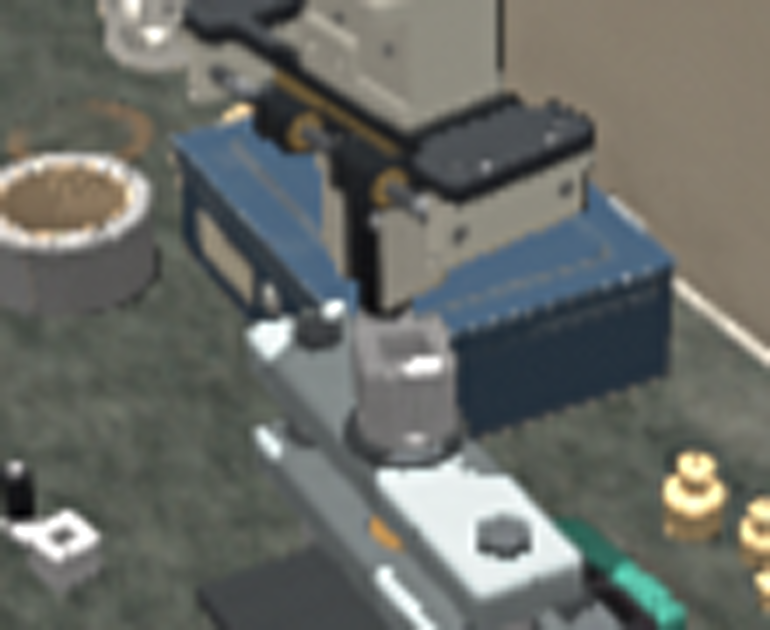

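step_arm([
  [-1.25,-0.95,0,0],
  [-2.2,-2.2,0,0],
  [-2.8,-3.64,0,0],
  [-3.0,-5.2,0,0],
  [-2.8,-6.75,0,0],
])

```text
time_s: 14.95
position: [0.6456, 0.0112, 0.2292]
orientation: [3.137, -0.003, -3.016]
contact_force: [-7.9, 9.9, 0.8]
finger_gap: 0.0234
```

```bash
python3 -c "
from w import *
tang()"
```

```text
t 14.95 ang -6.0 deg wound 13.0 r 58.7mm z 0.2292  Ftan(resist) 9.0 Frad -8.9 Fz 0.8 Tz 0.06 gap 0.0234 yaw -3.016 tilt [ 3.137e+00 -3.000e-03] q [-0.16  0.47  0.1   1.52 -0.05  1.16  1.64]
```

step_arm([
  [0.6,-1.45,0,0],
  [1.55,-2.69,0,0],
  [2.8,-3.64,0,0],
  [4.24,-4.24,0,0],
  [5.8,-4.45,0,0],
])

```text
time_s: 15.58
position: [0.5969, -0.0417, 0.2303]
orientation: [3.14, 0.005, -3.017]
contact_force: [8.2, 7.3, -3.6]
finger_gap: 0.0237
```

```bash
python3 -c "
from w import *
tang()"
```

```text
t 15.57 ang -80.7 deg wound 87.8 r 59.8mm z 0.2303  Ftan(resist) 9.2 Frad -5.8 Fz -3.6 Tz -0.04 gap 0.0237 yaw -3.017 tilt [3.14  0.005] q [-0.09  0.38  0.11  1.65 -0.05  1.11  1.72]
```

step_arm([
  [1.55,0.2,0.05,0],
  [3.0,0.8,0.05,0],
  [4.24,1.76,0.05,0],
  [5.2,3.0,0.05,0],
  [5.8,4.45,0.05,0],
])

```text
time_s: 16.2
position: [0.5325, -0.0111, 0.2301]
orientation: [-3.136, 0.002, -3.023]
contact_force: [0.0, -12.9, 2.7]
finger_gap: 0.0236
```

```bash
python3 -c "
from w import *
tang()
save('scene','b11.png',[150,270,180,310],6)"
```

```text
t 16.20 ang -152.6 deg wound 159.7 r 61.6mm z 0.2301  Ftan(resist) 11.4 Frad 5.9 Fz 2.7 Tz -0.07 gap 0.0236 yaw -3.023 tilt [-3.136e+00  2.000e-03] q [-0.16  0.28  0.09  1.8  -0.02  1.06  1.63]
```

View pics/b11.png

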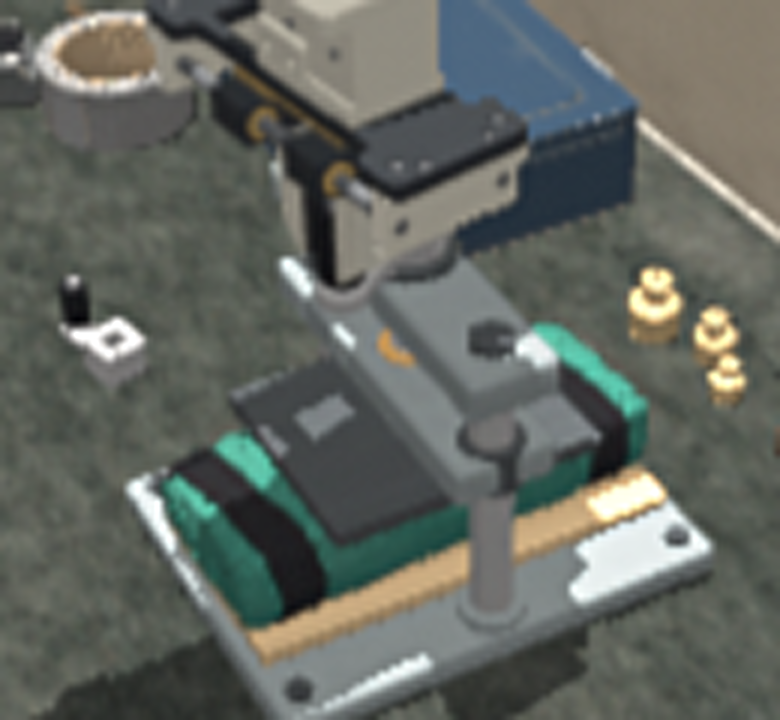

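step_arm([
  [0.2,1.55,0,0],
  [0,3.1,0,0],
  [-0.6,4.55,0,0],
])

```text
time_s: 16.62
position: [0.5284, 0.0361, 0.2294]
orientation: [-3.138, -0.008, -3.022]
contact_force: [-17.0, -7.6, 16.9]
finger_gap: 0.0237
```

```bash
python3 -c "
from w import *
tang(); table(570)"
```

```text
t 16.62 ang 162.3 deg wound 204.8 r 61.7mm z 0.2294  Ftan(resist) 12.4 Frad 13.8 Fz 16.9 Tz -0.01 gap 0.0237 yaw -3.022 tilt [-3.138 -0.008] q [-0.22  0.28  0.07  1.8  -0.02  1.07  1.54]
[[np.float64(-0.95), np.float64(1.24)], [np.float64(-2.2), np.float64(2.2)], [np.float64(-3.64), np.float64(2.8)], [np.float64(-5.2), np.float64(3.0)], [np.float64(-6.75), np.float64(2.8)]]
```

step_arm([
  [-0.95,1.24,-0.1,0],
  [-2.2,2.2,-0.1,0],
  [-3.14,2.64,-0.1,0],
])

```text
time_s: 17.0
position: [0.5568, 0.07, 0.2298]
orientation: [-3.142, -0.007, -3.018]
contact_force: [-15.2, -0.2, 11.1]
finger_gap: 0.0235
```

```bash
python3 -c "
from w import *
tang()
save('scene','b12.png',[150,270,180,310],6)"
```

```text
t 17.00 ang 119.9 deg wound 247.1 r 60.8mm z 0.2298  Ftan(resist) 13.2 Frad 7.4 Fz 11.1 Tz 0.02 gap 0.0235 yaw -3.018 tilt [-3.142 -0.007] q [-0.26  0.33  0.06  1.72 -0.02  1.09  1.5 ]
```

View pics/b12.png

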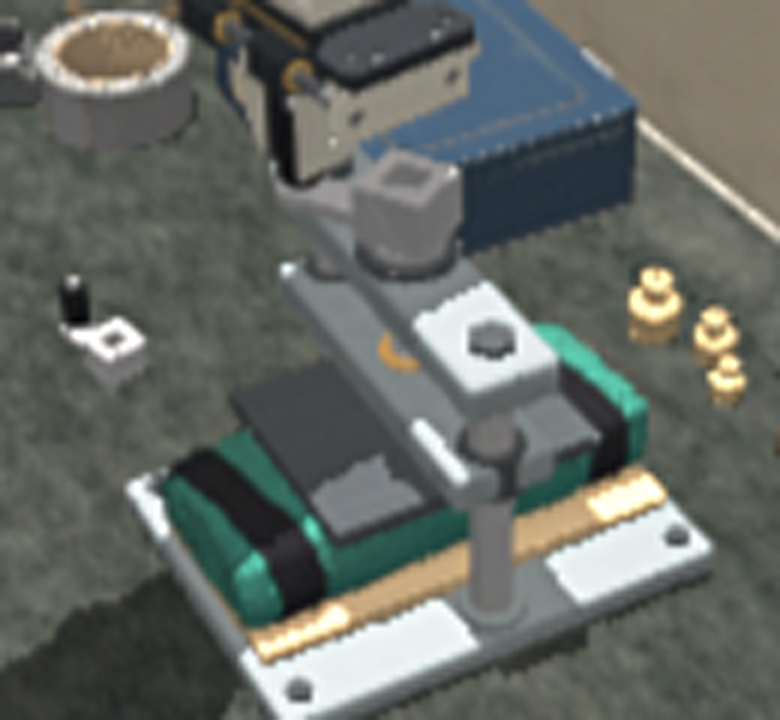

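step_arm([
  [0,0,0,0],
  [0,0,0,0],
  [0,0,0,0],
  [0,0,0,0],
], jaw=3.1)

```text
time_s: 17.55
position: [0.5605, 0.0703, 0.2303]
orientation: [-3.141, 0.0, -3.018]
contact_force: [-0.7, 0.7, 0.1]
finger_gap: 0.031
```

```bash
python3 -c "
from w import *
tang()
save('scene','b13.png',[140,220,190,290],7)"
```

```text
t 17.55 ang 116.8 deg wound 250.3 r 59.4mm z 0.2303  Ftan(resist) 0.3 Frad 0.9 Fz 0.1 Tz -0.03 gap 0.0310 yaw -3.018 tilt [-3.141  0.   ] q [-0.26  0.33  0.06  1.72 -0.02  1.09  1.5 ]
```

View pics/b13.png

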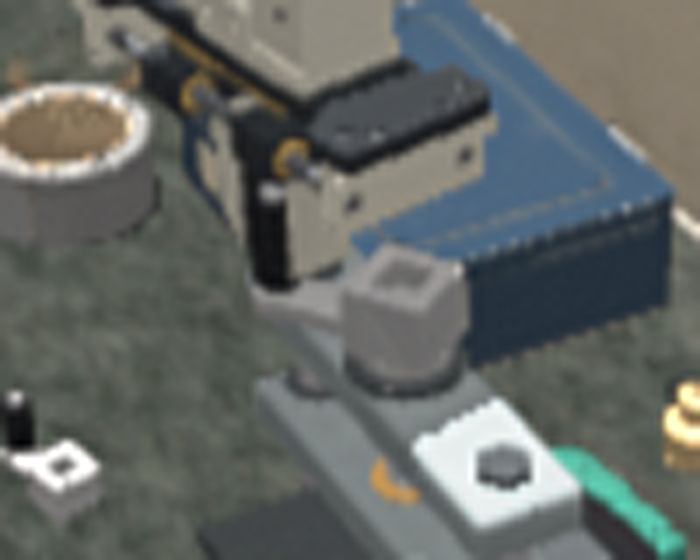

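step_arm([
  [0,0,-1,0],
  [0,0,-3,0],
  [0,0,-6,0],
  [0,0,-10,0],
  [0,0,-12,0],
])

```text
time_s: 18.23
position: [0.5611, 0.0708, 0.3534]
orientation: [3.141, 0.004, -3.018]
contact_force: [0.2, -0.3, -0.1]
finger_gap: 0.0306
```

step_arm([
  [0,3,0,0],
  [0,8,0,0],
  [0,13,0,0],
  [0,15,0,0],
  [0,15,0,0],
])

```text
time_s: 18.85
position: [0.5416, 0.2207, 0.3506]
orientation: [3.141, 0.0, -3.015]
contact_force: [0.9, 0.6, 0.2]
finger_gap: 0.0308
```

```bash
python3 -c "
from w import *
tang()
A=save('scene','b14.png',[110,270,150,330],4);T=save('top','a14.png',s=1.5)
np.savez('im14.npz',T=T,S=A)"
```

```text
t 18.85 ang 102.6 deg wound 264.4 r 208.5mm z 0.3506  Ftan(resist) -1.0 Frad 0.3 Fz 0.2 Tz -0.05 gap 0.0308 yaw -3.015 tilt [3.141 0.   ] q [-0.48  0.3  -0.    1.47  0.    1.37  1.22]
```

View pics/b14.png

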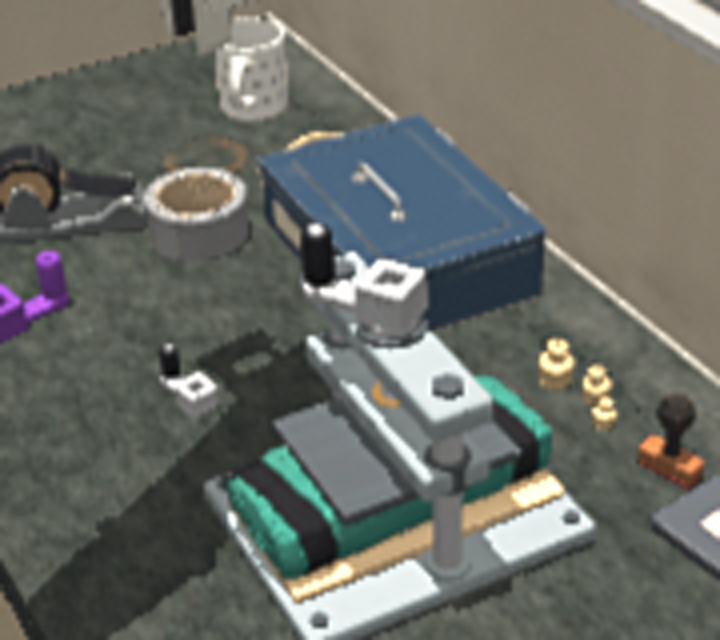

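View pics/a14.png

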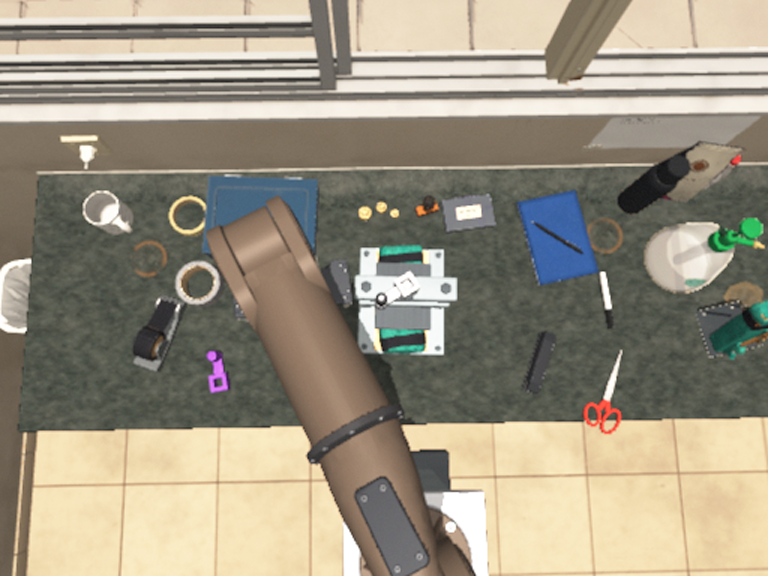

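```bash
python3 - <<'E'
from fit2 import *
d=np.load('im14.npz');out=[]
for n,im,o in(('scene',d['S'],[.5847,.0167]),('top',d['T'],[.5873,.0185])):
    rc=proj(n,[*o,.22]);r=[int(rc[0])-20,int(rc[0])+20,int(rc[1])-24,int(rc[1])+16];s=10
    a=cv2.resize(im[r[0]:r[1],r[2]:r[3]],None,fx=s,fy=s,interpolation=cv2.INTER_CUBIC)
    P=lambda v:((proj(n,v)[1]+.5-r[2])*s,(proj(n,v)[0]+.5-r[0])*s)
    c=np.array([[np.cos(t),np.sin(t),0] for t in np.linspace(0,6.28,40)])
    sq=lambda h,z:np.array([[h,h,z],[-h,h,z],[-h,-h,z],[h,-h,z]])
    for q,col in((sq(.019,.032),(255,0,0)),(sq(.019,0),(255,160,0)),(c*.0125+[.06,0,.0555],(0,255,0)),(c*.0125+[.06,0,.0115],(0,255,0))):
        w=q@M(np.radians(120)).T+[*o,.207];cv2.polylines(a,[np.round([P(v) for v in w]).astype(np.int32)],True,col,1)
    out.append(a)
cv2.imwrite('pics/e14.png',np.hstack(out)[:,:,::-1])
E
```

```text
(no output)
```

View pics/e14.png

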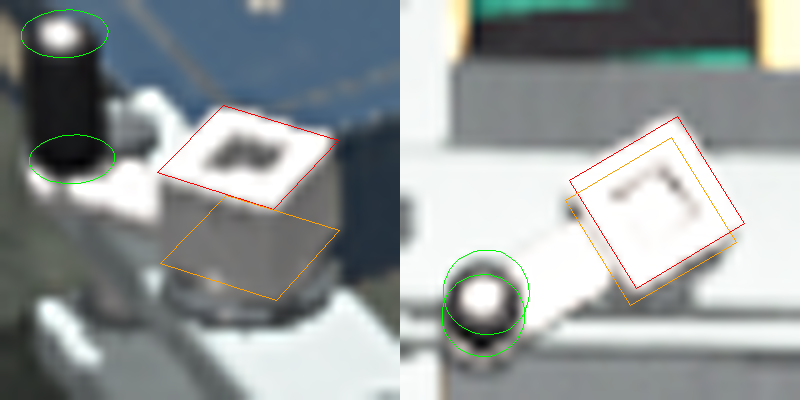

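```bash
python3 -c "
from h import *
print(sign_off())"
```

```text
the job is handed in; nothing more can be done
None
```

I handed the job in at about 19 s. By my checks the crank is home on the shaft and the parcel is loaded with about half a turn. I could not measure the pressing force directly, and no verdict was reported.

- **Crank:** I took the larger steel crank, gripped its hub and lowered it onto the shaft. It slid home without any contact force on the way. I then regripped it by the revolving grip and wound it clockwise about 607°.
- **Contact:** The resistance at the grip stayed at about 9.0 N until about 415–445°, then rose by roughly 8 N a turn to 13.2 N at the end. That is about half a turn past contact. From the spring figures I estimate just over 100 N on the parcel, against the 80–250 N required.
- **Final state:** After letting go I measured no contact force and moved the arm clear. The last pictures show the crank level, matching a fully home position to within about 1 pixel (roughly 3 mm). The plate is on the parcel and nothing else looks moved.
- **Checks that disagreed:** The two cameras differed by 4–7 mm. I settled that by comparing hub and shaft in the same picture, and the fit bore it out. The resistance readings put the contact point up to 30° apart. While winding, up to 17 N of vertical force and 14 N of radial force built up at the grip. Both went when I let go.

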